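# Load the spring balance with staggered slotted discs

## Task

Hang the copper-coloured slotted disc and then the black one on the little spring balance's weight hanger, on top of the brass disc already there, each pushed fully home on the stem and lying flat. Let the spring take the whole weight of each before you let go, so that it does not jerk. Turn each so that its slot points well away (at least a sixth of a turn) from the slot of the disc directly beneath it, so that none can slide off, and leave the other things on the shelf where they are.

Things in the scene. Friction and masses are not known exactly. Their poses are not given: they have to be found in the camera images.
- hanger_foot (a point): Centre of the top of the weight hanger's round foot (30 mm across), on the axis of its 8 mm steel stem; z up the stem. The brass disc stands on it. With three discs piled, plate centres lie 20, 44 and 68 mm above it. The hanger hangs on a spring (see sink) and yields sideways some 2 to 4 mm per newton at the discs, up to 15 mm, springing back.
- stem_collar (a point): Underside of the 14 mm wide collar on the stem, 147 mm above the foot. Just above it hangs the fixed white casing of the balance (32 mm across, 75 mm tall; its underside 158 mm above the foot at the start). So a disc can only come on to the stem from the side, and the hand must lean back from the stem by some 40 degrees.
- sink (a joint): How far (m) the balance spring is drawn down below its start, where it carries the hanger and the brass disc. 18 mm for each 100 g added (55 N/m); it bounces, lightly damped, if a load is let go on it suddenly or if it is pressed and let go.
- balance: Stand of the spring balance, fixed: dark wooden base 170 x 90 x 12 mm, a steel post 14 mm thick standing 105 mm from the stem along this frame's +x (away from the robot and to its right) up to 337 mm, with an arm at that height back over the casing. Origin on the surface under the stem at rest; z up.
- brass_disc_centre (a point): Brass slotted disc: plate 56 mm across, 8 mm thick, two parallel flats 44 mm apart (the grip), on a square hub 30 mm wide, 16 mm tall. A 13 mm slot, parallel to the flats, cuts plate and hub from rim to 4.5 mm past centre, so a stem at its end stands at the centre. On the hanger; 120 g (cored out). Origin: centre of the plate, 20 mm above the underside, 4 mm below the top; x along the slot to its mouth, z up.
- brass_disc_mouth (a point): point in the mouth of the brass disc's slot, 25 mm from the disc's centre along the slot, at mid-height of the plate
- copper_disc_centre (a point): Copper-coloured slotted disc: plate 56 mm across, 8 mm thick, two parallel flats 44 mm apart (the grip), on a square hub 30 mm wide, 16 mm tall. A 13 mm slot, parallel to the flats, cuts plate and hub from rim to 4.5 mm past centre, so a stem at its end stands at the centre. 77 to 203 g (may be cored out). Origin: centre of the plate, 20 mm above the underside, 4 mm below the top; x along the slot to its mouth, z up.
- copper_disc_mouth (a point): point in the mouth of the copper-coloured disc's slot, 25 mm from the disc's centre along the slot, at mid-height of the plate
- black_disc_centre (a point): Black steel slotted disc: plate 52 mm across, 8 mm thick, two parallel flats 38 mm apart (the grip), on a square hub 30 mm wide, 16 mm tall. A 13 mm slot, parallel to the flats, cuts plate and hub from rim to 4.5 mm past centre, so a stem at its end stands at the centre. 60 to 150 g (may be cored out). Origin: centre of the plate, 20 mm above the underside, 4 mm below the top; x along the slot to its mouth, z up.
- black_disc_mouth (a point): point in the mouth of the black disc's slot, 25 mm from the disc's centre along the slot, at mid-height of the plate
- tumbler: Glass tumbler, 72 mm in diameter, 90 mm tall, standing on a bamboo coaster 9 mm thick and 96 mm across; bystander. Origin at the centre of its underside.
- dragon: Black resin dragon figure about 100 mm tall and 95 mm across the wings; bystander. Origin at the centre of its underside.
- die_center (a point): Copper-coloured die, 20 mm cube; bystander. Origin at its centre.
- chest: Walnut dice chest with hinged lid, 110 x 160 mm, 72 mm tall plus a knob, fixed; bystander. Origin at the centre of its underside.
- lower_tier: Two green plastic open storage tiers stacked, each 200 x 160 x 70 mm (142 mm tall together), fixed; bystander. Origin at the centre of the underside.

How it is judged:
By the outcome, as a careful person would: the job done as asked, in the order asked, and still so for the second after the job is handed in, with the robot touching nothing.
It also fails if it takes over 72 s, if anything falls off the work surface, if the arm or the gripper's body presses on something with over 40 N, if the wrist force passes 120 N, or if a joint passes its speed limit or range.

## Robot

A 6-joint arm with a two-finger parallel gripper is mounted at the origin on the work surface. World frame = base frame: x ahead of the robot, y to its left, z up, the work surface at z = 0. Lengths are in m, angles in rad, forces in N, time in s.
With the tool pointing down it reaches from about 0.25 to 0.725 m from the base axis. Payload 4 kg.
Tool frame: the origin (TCP) lies at the very end of the fingers, on their centre line; the grasp point (between the pads) lies 19 mm behind it; z points along the fingers, y is the line along which they close (so a half turn about z gives the same grasp; the last joint's range is limited). The gripper opens to 85 mm and grips with 20 to 120 N. Pads are 22 mm wide; open, the fingers measure 114 mm over their backs; the gripper's body (76 mm by 85 mm) begins 54 mm behind the grasp point. The pads swing forward as they close: fully open they stand 13 mm farther back than shut.
Start: joints at [-1.343, 0.241, 0.005, 1.335, 0, 1.571], TCP at [0.113, -0.487, 0.231] pointing down, gripper open.
Joint ranges: [-2.72, 2.72], [-1.05, 1.87], [-1.09, 1.28], [-1.99, 2.15], [-1.42, 1.44], [-3.14, 3.14]. Speed limits (rad/s): [2.79, 2.79, 3.14, 3.14, 3.14, 3.14].

## Interface

Orientations are given as a unit quaternion [x, y, z, w].
In Python, from workcell import bot, vision, workorder, boxes_of gives the robot as it stands.
- The arm moves only by the tool send_rows, never from a script. Its argument "motion" is text: rows parted by semicolons, each of 5 numbers parted by spaces: the closure, from -1 (fully open) to 1 (shut), so that 0 is half open, then the shift along the tool's x, y, z in cm, then the turn about the tool's z in rad. In form: claw x y z twist; .... A call has 1 to 5 rows; each row is the pose to reach, as a shift and turn from the pose commanded when the call began, along the tool's axes at that moment; what a row does not reach only later rows make up. A row lasts 1/10 s, in which the tool goes at most 50 mm and 8.59 degrees, less where a joint would pass 70% of its speed; a pose out of reach is approached as far as the arm can. A call with a gripper value outside its range is refused whole. The fingers move at their own pace and stop on an object; the grip force is fixed at half the most. Time passes only in rows, so rows that repeat a pose let the fingers close. It gives the time, the measured TCP pose, the force, the opening and the grip force at its end, in the units of the state.
- bot.get_obs(): the state, without advancing time (a new reading comes with each control period).
- vision.camera(name): name is "scene" or "top" or "wrist"; returns the picture (420x560x3 uint8, red, green, blue); there is no depth.
- vision.camera_model(name): a dict with "fov_y" (degrees; the focal length in pixels is half the picture's height over the tangent of half this angle, whatever the lens; pixels are square), "cx", "cy" (the principal point, pixels), "world_from_camera" (4x4, takes a point from camera to world coordinates); the wrist camera has in their place "hand_eye" (4x4, takes a point from camera to tool coordinates, whose origin is the TCP and whose axes are the flange's). Camera axes: x right, y down, z forward; pixel columns grow to the right and rows downward; lengths in m; the calibration is good to about 2 mm. The wrist camera is an equidistant fisheye: a pixel r from the principal point sees the ray r / f radians off the axis. A picture is of the moment at which its call begins: read the wrist's pose just before it. camera_model takes no time and is no camera call.
- workorder.job_done(): hands the job in; it is judged then, once.
Trained networks look in the newest picture that a camera, given by its name, has taken for a name from the list of things; names that differ only in an ending like _2 or _b are one class to them, and where a whole thing is asked for, a point or a joint stands for the part that bears it (a point fixed in the world has none). Each returns a list of dicts, best first, with "conf" (0 to 1); they miss things now and then, are a little off and sometimes report something else, mostly with a low value. They report only what shows in the picture. A call takes as long as a camera call.
- boxes_of(camera, target): "rect" ([centre column, centre row, width, height] in pixels, round what is visible of it).
The state is a dict: "clock": time; "joint_pos": joint angles; "joint_vel": joint speeds; "tau": joint torques, N m; "eef_pos": TCP position; "tool_rot": TCP orientation; "ft_force": force on the tool from outside, world axes, zero at the start; "ft_torque": the same for the moment, N m; "grip_width": finger opening in m; "grasp_force": force on a finger pad.
Only numpy, scipy, OpenCV 4.12 (cv2) and the standard library are available. Lean on these libraries where they do the work, as an engineer would, in place of code of your own. Each camera call takes 0.05 s, during which the arm holds its last target. There are 200 camera calls.

## Working session

There is one attempt and no reset: what is moved stays moved. The work goes in short steps, Python scripts to look and compute and a tool call to move; the robot and the scene stay as the last step left them, time stands still between calls to the robot, and variables do not carry over. Pictures are saved under pics/ and viewed, at most 10 in all, crops included, and the job is handed in when it is done.

Besides the shell and the picture viewer there is one more tool, called after "Call:" by a JSON object that holds its "name" and its "arguments". send_rows: Moves the arm, as the interface text tells. Its arguments: {"type":"object","properties":{"motion":{"type":"string"}},"required":["motion"]}

```bash
ls; mkdir -p pics; cat > h.py <<'E'
import numpy as np,cv2,sys
from workcell import bot,vision,workorder,boxes_of
from scipy.spatial.transform import Rotation as R
def ray(name,u,v,obs=None):
    m=vision.camera_model(name)
    f=210/np.tan(np.radians(m['fov_y'])/2)
    x,y=(u-m['cx']),(v-m['cy'])
    if name=='wrist':
        r=np.hypot(x,y);t=r/f;d=np.array([np.sin(t)*x/max(r,1e-9),np.sin(t)*y/max(r,1e-9),np.cos(t)])
        T=np.eye(4);T[:3,:3]=R.from_quat(obs['tool_rot']).as_matrix();T[:3,3]=obs['eef_pos'];T=T@np.array(m['hand_eye'])
    else:
        d=np.array([x/f,y/f,1]);T=np.array(m['world_from_camera'])
    d=T[:3,:3]@d
    return T[:3,3],d/np.linalg.norm(d)
def atz(name,u,v,z,obs=None):
    o,d=ray(name,u,v,obs);return o+d*(z-o[2])/d[2]
def proj(name,P,obs=None):
    m=vision.camera_model(name);f=210/np.tan(np.radians(m['fov_y'])/2)
    if name=='wrist':
        T=np.eye(4);T[:3,:3]=R.from_quat(obs['tool_rot']).as_matrix();T[:3,3]=obs['eef_pos'];T=T@np.array(m['hand_eye'])
    else: T=np.array(m['world_from_camera'])
    p=np.linalg.inv(T)@np.append(P,1)
    if name=='wrist':
        r=np.hypot(p[0],p[1]);t=np.arctan2(r,p[2]);return np.array([m['cx']+f*t*p[0]/r,m['cy']+f*t*p[1]/r])
    return np.array([m['cx']+f*p[0]/p[2],m['cy']+f*p[1]/p[2]])
def tri(r1,r2):
    (a,d),(b,e)=r1,r2
    s=np.linalg.lstsq(np.c_[d,-e],b-a,rcond=None)[0]
    return (a+d*s[0]+b+e*s[1])/2,np.linalg.norm(a+d*s[0]-b-e*s[1])
def save(im,n): cv2.imwrite('pics/'+n,im[:,:,::-1])
E
python3 - <<'E'
from h import *
np.set_printoptions(precision=4,suppress=True)
o=bot.get_obs();print(o)
for c in('scene','top','wrist'):
    im=vision.camera(c);save(im,c+'0.png');m=vision.camera_model(c);print(c,m)
    for t in('hanger_foot','stem_collar','balance','brass_disc_centre','brass_disc_mouth','copper_disc_centre','copper_disc_mouth','black_disc_centre','black_disc_mouth','tumbler','dragon','chest','lower_tier','die_center'):
        if c=='wrist' and 'disc' not in t: continue
        try: print(t,[(np.round(b['rect'],1).tolist(),round(b['conf'],2)) for b in boxes_of(c,t)[:2]])
        except Exception as e: print(t,e)
E
```

```text
pics
{'clock': 0.0, 'joint_pos': array([-1.343 ,  0.2414,  0.0037,  1.3352,  0.    ,  1.5708]), 'joint_vel': array([-0.002 , -0.0009,  0.0014, -0.0003,  0.0015,  0.0008]), 'tau': array([  0.0008, -37.2318,  25.2407,   0.0171,   0.0001,  -0.    ]), 'eef_pos': array([ 0.1128, -0.4865,  0.2304]), 'tool_rot': array([ 0.9935,  0.1136, -0.0001, -0.001 ]), 'ft_force': array([-0.4948,  0.2189, -0.6925]), 'ft_torque': array([-0.0549,  0.033 ,  0.0069]), 'grasp_force': 0.0, 'grip_width': 0.08576034500924598}
scene {'fov_y': 42.916903605601554, 'cx': 279.55957359830165, 'cy': 221.5884178262402, 'world_from_camera': array([[-0.2831,  0.7209, -0.6325,  1.5761],
       [ 0.959 ,  0.2044, -0.1962,  0.263 ],
       [-0.0122, -0.6622, -0.7493,  1.3522],
       [ 0.    ,  0.    ,  0.    ,  1.    ]])}
hanger_foot []
stem_collar [([366.6, 269.1, 12.9, 14.0], 0.73), ([294.2, 209.2, 4.1, 18.8], 0.42)]
balance [([368.8, 269.0, 12.0, 12.0], 0.55)]
brass_disc_centre [([291.2, 225.2, 14.3, 13.8], 0.73)]
brass_disc_mouth [([293.2, 224.4, 12.2, 15.3], 0.74)]
copper_disc_centre [([223.9, 223.9, 17.9, 14.9], 0.68
[... 1120 characters left out ...]
 25.9], 0.63), ([197.0, 222.6, 12.4, 14.6], 0.54)]
black_disc_mouth [([199.9, 224.0, 12.4, 12.0], 0.46)]
tumbler [([198.5, 158.1, 20.4, 23.6], 0.71)]
dragon [([355.8, 171.8, 25.7, 24.7], 0.55)]
chest []
lower_tier [([413.1, 260.9, 7.1, 62.1], 0.92)]
die_center [([389.4, 204.6, 9.4, 5.2], 0.41)]
wrist {'fov_y': 65.70646984690485, 'cx': 283.5648159008331, 'cy': 211.65271313871867, 'hand_eye': array([[-0.0006, -0.9646, -0.2639,  0.0673],
       [ 1.    , -0.0005, -0.0002, -0.0005],
       [ 0.    , -0.2639,  0.9646, -0.142 ],
       [ 0.    ,  0.    ,  0.    ,  1.    ]])}
brass_disc_centre []
brass_disc_mouth []
copper_disc_centre []
copper_disc_mouth []
black_disc_centre []
black_disc_mouth []
```

```bash
python3 - <<'E'
import cv2
t=cv2.imread('pics/top0.png');s=cv2.imread('pics/scene0.png')
cv2.imwrite('pics/t1.png',cv2.resize(t[120:320,150:430],(800,571),interpolation=cv2.INTER_CUBIC))
cv2.imwrite('pics/s1.png',cv2.resize(s[150:350,140:420],(800,571),interpolation=cv2.INTER_CUBIC))
E
```

```text
(no output)
```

View pics/t1.png

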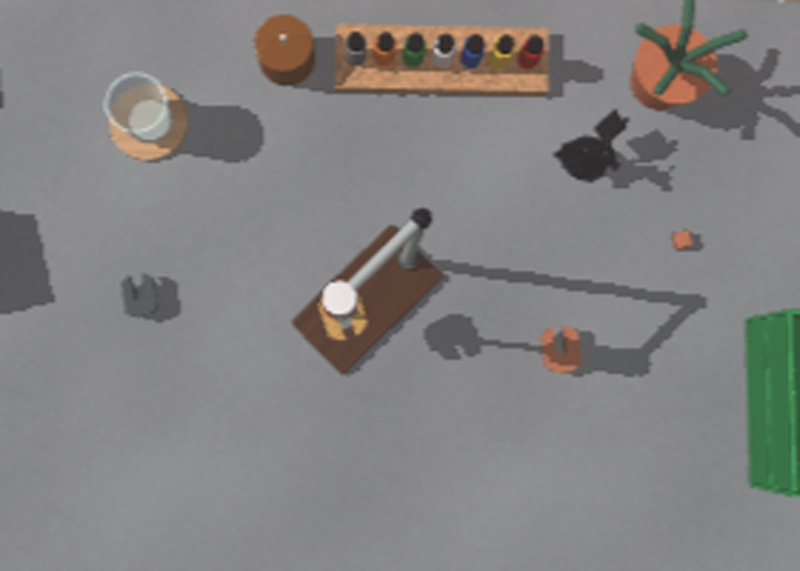

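View pics/s1.png

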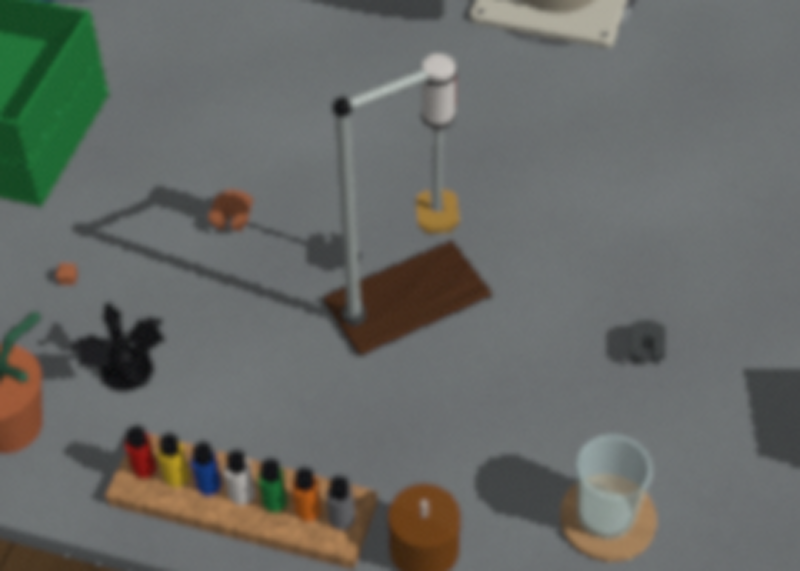

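The top crop shows the balance at the centre (casing at about 341,300, brass slot opening down and right). The copper disc is at (562,348) with its slot up, i.e. towards +x. The black disc is at (146,297), also slot up. The scene crop agrees. Next I'll get positions and view the full top picture for free space.

```bash
python3 - <<'E'
from h import *
np.set_printoptions(precision=4,suppress=True)
# crop->full
T=lambda u,v:(150+u/2.857,120+v/2.857)
S=lambda u,v:(140+u/2.857,150+v/2.857)
for n,t,s in(('cop',(562,348),(230,210)),('blk',(145,297),(640,343)),('brass',(344,316),(438,211)),('casing top',(340,296),(439,66)),('posttop',(422,217),(342,106))):
    p,e=tri(ray('top',*T(*t)),ray('scene',*S(*s)));print(n,p,'err',e,'atz.024',atz('top',*T(*t),.024))
for u,v in((392,226),(444,272),(345,374),(293,323)): print('base',atz('top',*T(u,v),.012))
E
```

```text
cop [ 0.5075 -0.2768  0.0127] err 0.002821387023652619 atz.024 [ 0.5074 -0.2762  0.024 ]
blk [0.5606 0.2201 0.0061] err 0.0010348162239250018 atz.024 [0.5591 0.2173 0.024 ]
brass [ 0.5338 -0.0181  0.1202] err 0.0031840741576950925 atz.024 [ 0.5407 -0.0184  0.024 ]
casing top [ 0.5376 -0.0173  0.3369] err 0.0024650526491884635 atz.024 [ 0.5643 -0.0132  0.024 ]
posttop [ 0.6124 -0.0916  0.3342] err 0.0024126868686389666 atz.024 [ 0.6607 -0.1093  0.024 ]
base [ 0.6509 -0.0739  0.012 ]
base [ 0.5963 -0.1371  0.012 ]
base [ 0.4728 -0.0207  0.012 ]
base [0.5321 0.0423 0.012 ]
```

View pics/top0.png

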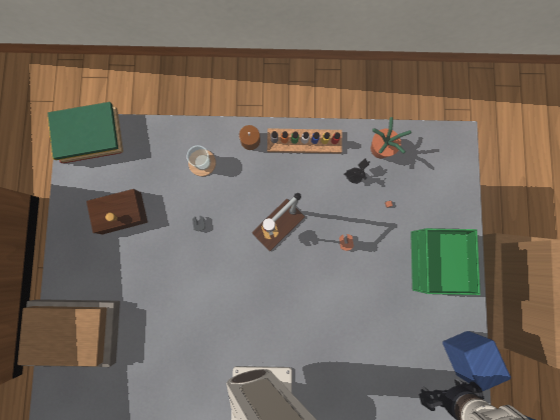

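The full top picture shows the arm at the lower right, with a blue box beside it. The balance is at (280,222), copper at (347,242) and black at (201,224); the way from the arm to copper is open. I'll move towards copper and turn the closing line tangential.

Call:
{"name": "send_rows", "arguments": {"motion": "-1 4 -1.6 -1 -0.14; -1 8 -3.2 -2 -0.28; -1 12 -4.8 -3 -0.42; -1 16 -6.4 -4 -0.56; -1 19.1 -7.7 -5 -0.7"}}

```text
clock: 2.35
eef_pos: [0.2831, -0.3675, 0.2819]
tool_rot: [0.893, 0.45, 0.0, 0.0]
ft_force: [-0.7, -0.3, 0.4]
grip_width: 0.0853
grasp_force: 0.0
```

Call:
{"name": "send_rows", "arguments": {"motion": "-1 4 1.2 -1 -0.14; -1 8 2.5 -2 -0.28; -1 12 3.8 -3 -0.42; -1 16 5.1 -4 -0.56; -1 19.7 6.3 -5 -0.7"}}

```text
clock: 2.85
eef_pos: [0.4515, -0.2477, 0.3318]
tool_rot: [0.684, 0.729, 0.0, 0.0]
ft_force: [-0.2, -0.4, 0.7]
grip_width: 0.0853
grasp_force: 0.0
```

Call:
{"name": "send_rows", "arguments": {"motion": "-1 0 0 0 -0.14; -1 0 0 0 -0.28; -1 0 0 0 -0.42; -1 0 0 0 -0.56; -1 0 0 0 -0.7"}}

```text
clock: 3.35
eef_pos: [0.4502, -0.2489, 0.3313]
tool_rot: [0.393, 0.92, -0.0, -0.0]
ft_force: [0.7, -0.5, -0.0]
grip_width: 0.0853
grasp_force: 0.0
```

Call:
{"name": "send_rows", "arguments": {"motion": "-1 0 0 0 -0.14; -1 0 0 0 -0.28; -1 0 0 0 -0.31; -1 0 0 0 -0.31"}}

```text
clock: 3.75
eef_pos: [0.4501, -0.249, 0.3313]
tool_rot: [0.249, 0.968, -0.0, -0.0]
ft_force: [0.0, -0.4, 0.4]
grip_width: 0.0852
grasp_force: 0.0
```

```bash
python3 - <<'E'
from h import *
np.set_printoptions(precision=4,suppress=True)
o=bot.get_obs();print(o['clock'],o['joint_pos'],o['eef_pos'],R.from_quat(o['tool_rot']).as_matrix())
im=vision.camera('wrist');save(im,'w1.png')
for t in('copper_disc_centre','copper_disc_mouth'):
    for b in boxes_of('wrist',t)[:2]: print(t,b,atz('wrist',*b['rect'][:2],.022,o))
E
```

```text
3.75 [-0.5053  0.2527  0.278   1.5961 -0.     -0.0014] [ 0.4501 -0.249   0.3313] [[-0.8757  0.4829 -0.    ]
 [ 0.4829  0.8757 -0.    ]
 [ 0.     -0.     -1.    ]]
copper_disc_centre {'rect': [287.6, 215.4, 36.6, 39.7], 'conf': 0.89} [ 0.5071 -0.2733  0.022 ]
copper_disc_mouth {'rect': [515.0, 168.4, 87.9, 36.9], 'conf': 0.54} [0.6213 0.101  0.022 ]
```

View pics/w1.png

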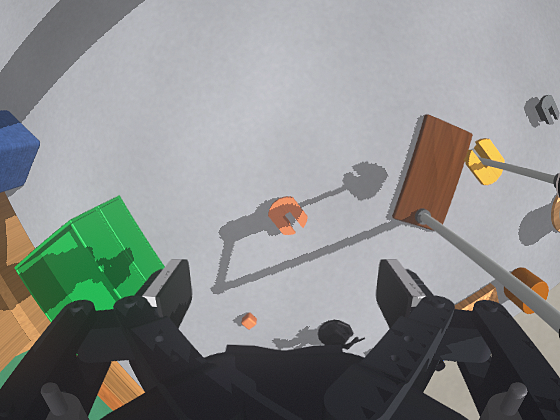

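Wrist picture: copper disc at (287,215), its slot opening towards lower right; brass at (485,160); dragon at (337,333); die at (249,320). Moves can't tilt the tool directly, so I'll test in free space, high and outward, what the arm does beyond its reach.

Call:
{"name": "send_rows", "arguments": {"motion": "-1 -3 0 -4 0; -1 -6 0 -8 0; -1 -9 0 -12 0; -1 -12 0 -16 0; -1 -15 0 -20 0"}}

```text
clock: 4.4
eef_pos: [0.5524, -0.3054, 0.4618]
tool_rot: [0.249, 0.968, -0.005, 0.021]
ft_force: [45.8, -25.3, 32.3]
grip_width: 0.0857
grasp_force: 0.0
```

Call:
{"name": "send_rows", "arguments": {"motion": "-1 -3 0 0 0; -1 -6 0 0 0; -1 -9 0 0 0; -1 -12 0 0 0; -1 -15 0 0 0"}}

```text
clock: 4.9
eef_pos: [0.5552, -0.3068, 0.4527]
tool_rot: [0.249, 0.968, -0.004, 0.014]
ft_force: [1.4, -0.2, -0.0]
grip_width: 0.0853
grasp_force: 0.0
```

```bash
cat > st.py <<'E'
from h import *
np.set_printoptions(precision=4,suppress=True)
o=bot.get_obs();M=R.from_quat(o['tool_rot']).as_matrix()
print(round(o['clock'],2),'j',o['joint_pos'],'p',o['eef_pos'],'F',o['ft_force'],o['grip_width'])
print('tilt',np.degrees(np.arccos(-M[2,2])),'head',np.degrees(np.arctan2(M[1,2],M[0,2])),'ydir',M[:,1],'xdir',M[:,0])
E
python3 st.py
```

```text
4.9 j [-0.5049  0.6688  1.2754  2.1492 -0.     -0.001 ] p [ 0.5552 -0.3068  0.4527] F [ 1.3881 -0.168  -0.0299] 0.085347178221259
tilt 1.6145568700641526 head -28.930097408577645 ydir [ 0.4828  0.8757 -0.    ] xdir [-0.8754  0.4827 -0.0282]
```

Call:
{"name": "send_rows", "arguments": {"motion": "-1 0 0 -5 0; -1 0 0 -10 0; -1 0 0 -15 0; -1 0 0 -20 0; -1 0 0 -25 0"}}

```text
clock: 5.4
eef_pos: [0.5393, -0.298, 0.5009]
tool_rot: [0.249, 0.967, -0.013, 0.051]
ft_force: [-0.1, 0.9, 0.2]
grip_width: 0.0852
grasp_force: 0.0
```

```bash
python3 st.py
```

```text
5.4 j [-0.5048  0.5916  1.2751  2.1488 -0.     -0.0011] p [ 0.5393 -0.298   0.5009] F [-0.0588  0.9434  0.2479] 0.08515507947588793
tilt 6.042585933585632 head -28.93878581452562 ydir [ 0.4828  0.8758 -0.0001] xdir [-0.8709  0.4801 -0.1053]
```

Call:
{"name": "send_rows", "arguments": {"motion": "-1 3 0 3 0; -1 6 0 6 0; -1 9 0 9 0; -1 9 0 9 0; -1 9 0 9 0"}}

```text
clock: 5.9
eef_pos: [0.4588, -0.2537, 0.3879]
tool_rot: [0.249, 0.968, -0.009, 0.034]
ft_force: [-0.8, 0.5, -1.8]
grip_width: 0.0856
grasp_force: 0.0
```

```bash
python3 st.py
```

```text
5.9 j [-0.5051  0.2258  0.3859  1.6599  0.     -0.0013] p [ 0.4588 -0.2537  0.3879] F [-0.7522  0.4943 -1.8093] 0.08560369321110002
tilt 4.060805063244875 head -28.920050009826102 ydir [ 0.4828  0.8757 -0.0001] xdir [-0.8735  0.4816 -0.0708]
```

Call:
{"name": "send_rows", "arguments": {"motion": "-1 -3 0 -4 0; -1 -6 0 -8 0; -1 -9 0 -12 0; -1 -9 0 -12 0"}}

```text
clock: 6.3
eef_pos: [0.5342, -0.2952, 0.5136]
tool_rot: [0.249, 0.967, -0.016, 0.061]
ft_force: [24.2, -13.6, 49.3]
grip_width: 0.0856
grasp_force: 0.0
```

Call:
{"name": "send_rows", "arguments": {"motion": "-1 0 0 -5 0"}}

```text
clock: 6.4
eef_pos: [0.5287, -0.2921, 0.5227]
tool_rot: [0.249, 0.966, -0.017, 0.067]
ft_force: [4.0, -1.5, -1.8]
grip_width: 0.0856
grasp_force: 0.0
```

Call:
{"name": "send_rows", "arguments": {"motion": "-1 0 0 -5 0"}}

```text
clock: 6.5
eef_pos: [0.516, -0.2852, 0.5559]
tool_rot: [0.248, 0.964, -0.024, 0.095]
ft_force: [0.1, -0.1, 1.2]
grip_width: 0.0853
grasp_force: 0.0
```

Call:
{"name": "send_rows", "arguments": {"motion": "-1 0 0 -25 0"}}

```text
clock: 6.6
eef_pos: [0.5033, -0.2781, 0.5817]
tool_rot: [0.247, 0.961, -0.03, 0.116]
ft_force: [0.6, 0.4, 0.9]
grip_width: 0.0855
grasp_force: 0.0
```

Call:
{"name": "send_rows", "arguments": {"motion": "-1 0 0 -60 0; -1 0 0 -60 0; -1 0 0 -60 0; -1 0 0 -60 0; -1 0 0 -60 0"}}

```text
clock: 7.1
eef_pos: [0.4774, -0.2638, 0.6278]
tool_rot: [0.246, 0.956, -0.04, 0.156]
ft_force: [-0.4, -0.7, -0.3]
grip_width: 0.0852
grasp_force: 0.0
```

```bash
python3 st.py
```

```text
7.1 j [-0.5049  0.3742  1.2754  2.1492 -0.     -0.0011] p [ 0.4774 -0.2638  0.6278] F [-0.3888 -0.7145 -0.3299] 0.08520608078086016
tilt 18.495608509595705 head -28.928464286072238 ydir [ 0.4828  0.8757 -0.0004] xdir [-0.8306  0.4578 -0.3172]
```

```bash
python3 - <<'E'
import cv2,numpy as np
w=cv2.imread('pics/w1.png')
a=cv2.resize(w[180:250,250:320],(390,390),interpolation=cv2.INTER_CUBIC);b=cv2.resize(w[120:190,450:520],(390,390),interpolation=cv2.INTER_CUBIC)
cv2.imwrite('pics/c1.png',np.hstack([a,b]))
E
```

```text
(no output)
```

View pics/c1.png

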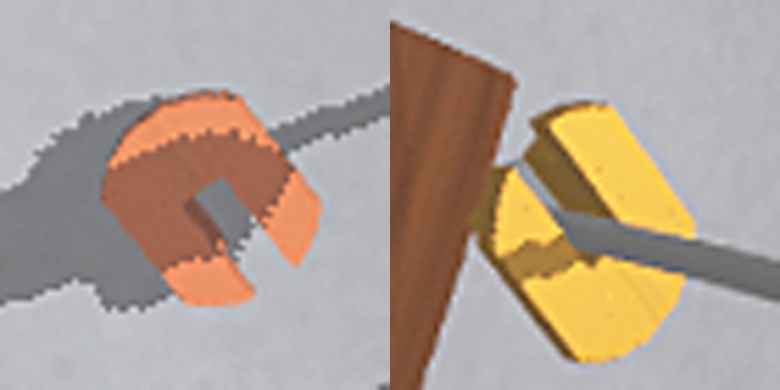

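Left crop: copper with its slot running from (215,185) to its mouth at (275,285), flats about (105,195)-(185,300) and (240,95)-(320,205). Right crop: brass with its mouth at upper left, flats about (605,105)-(695,230).

```bash
python3 - <<'E'
from h import *
np.set_printoptions(precision=4,suppress=True)
o={'eef_pos':np.array([.4501,-.249,.3313]),'tool_rot':np.array([.249,.968,0,0])}
o['tool_rot']/=np.linalg.norm(o['tool_rot'])
C=lambda u,v:(250+u/5.571,180+v/5.571)
B=lambda u,v:(450+(u-390)/5.571,120+v/5.571)
def h(f,a,b,z):
    p=atz('wrist',*f(*a),z,o);q=atz('wrist',*f(*b),z,o);print(p,q,np.degrees(np.arctan2(*(q-p)[1::-1])),np.linalg.norm(q-p))
h(C,(105,195),(185,300),.024);h(C,(240,95),(320,205),.024);h(C,(200,195),(272,285),.024)
h(B,(605,105),(695,230),.128);h(B,(480,235),(575,355),.128)
h(B,(575,225),(535,165),.124)
c=(np.array([105,195])+[185,300]+[240,95]+[320,205])/4;print('cop ctr',atz('wrist',*C(*c),.024,o))
c=(np.array([605,105])+[695,230]+[500,235]+[580,355])/4;print('brass ctr',atz('wrist',*B(*c),.128,o))
E
```

```text
[ 0.4928 -0.2962  0.024 ] [ 0.5278 -0.2919  0.024 ] 6.946975100913815 0.03522310083489861
[ 0.4864 -0.2532  0.024 ] [ 0.522  -0.2489  0.024 ] 6.873750796188863 0.03578748874597194
[ 0.5046 -0.2747  0.024 ] [ 0.5352 -0.27    0.024 ] 8.823338415993073 0.03088461484433314
[0.514 0.    0.128] [0.5508 0.0134 0.128 ] 19.956279191048292 0.03917755434739852
[ 0.5254 -0.0425  0.128 ] [ 0.5616 -0.029   0.128 ] 20.41084707207474 0.03855288186864298
[ 0.5362 -0.016   0.124 ] [ 0.5193 -0.0209  0.124 ] -163.8779961033823 0.01762989924295348
cop ctr [ 0.5071 -0.2724  0.024 ]
brass ctr [ 0.5383 -0.0137  0.128 ]
```

Call:
{"name": "send_rows", "arguments": {"motion": "-1 2.3 3.9 0.12 0; -1 4.6 7.8 0.24 0; -1 6.9 11.7 0.36 0; -1 9.2 15.6 0.5 0"}}

```text
clock: 7.5
eef_pos: [0.4781, -0.0844, 0.5945]
tool_rot: [0.247, 0.955, -0.04, 0.157]
ft_force: [1.1, 0.2, 0.6]
grip_width: 0.0852
grasp_force: 0.0
```

Call:
{"name": "send_rows", "arguments": {"motion": "-1 2.3 3.9 0.12 0; -1 4.6 7.8 0.24 0; -1 6.9 11.7 0.36 0; -1 9.2 15.6 0.5 0"}}

```text
clock: 7.9
eef_pos: [0.4785, 0.0946, 0.5607]
tool_rot: [0.246, 0.956, -0.04, 0.157]
ft_force: [0.4, -0.5, 0.5]
grip_width: 0.0854
grasp_force: 0.0
```

Call:
{"name": "send_rows", "arguments": {"motion": "-1 2.3 3.9 0.12 0; -1 4.6 7.8 0.24 0; -1 6.9 11.7 0.36 0; -1 9.2 15.6 0.5 0"}}

```text
clock: 8.3
eef_pos: [0.4786, 0.2731, 0.5262]
tool_rot: [0.246, 0.956, -0.039, 0.157]
ft_force: [1.4, 0.5, 0.5]
grip_width: 0.0856
grasp_force: 0.0
```

Call:
{"name": "send_rows", "arguments": {"motion": "-1 -1.6 0 -4.7 0; -1 -3.2 0 -9.4 0; -1 -4 0 -12 0"}}

```text
clock: 8.6
eef_pos: [0.5199, 0.27, 0.5801]
tool_rot: [0.238, 0.955, -0.014, 0.178]
ft_force: [1.1, 0.8, -1.2]
grip_width: 0.0853
grasp_force: 0.0
```

Call:
{"name": "send_rows", "arguments": {"motion": "-1 -1.6 0 -4.7 0"}}

```text
clock: 8.7
eef_pos: [0.5112, 0.2586, 0.6032]
tool_rot: [0.236, 0.953, -0.0, 0.191]
ft_force: [-0.4, -0.1, 0.1]
grip_width: 0.0856
grasp_force: 0.0
```

Call:
{"name": "send_rows", "arguments": {"motion": "-1 -1.6 0 -4.7 0"}}

```text
clock: 8.8
eef_pos: [0.4995, 0.245, 0.6285]
tool_rot: [0.233, 0.95, 0.013, 0.206]
ft_force: [-0.7, -0.1, 0.1]
grip_width: 0.0858
grasp_force: 0.0
```

```bash
cat >> st.py <<'E'
print('world up in tool',M.T@[0,0,1],'z',M[:,2])
E
python3 st.py
```

```text
8.8 j [ 0.6131  0.3949  1.2754  2.1494 -0.2909  1.0505] p [0.4995 0.245  0.6285] F [-0.6506 -0.0506  0.0897] 0.08575598174441705
tilt 23.843040701571017 head -10.062895646868508 ydir [0.4381 0.8906 0.1219] xdir [-0.806   0.4493 -0.3854]
world up in tool [-0.3854  0.1219 -0.9147] z [ 0.398  -0.0706 -0.9147]
```

Call:
{"name": "send_rows", "arguments": {"motion": "-1 -1.9 0.6 -4.6 0"}}

```text
clock: 8.9
eef_pos: [0.4887, 0.2341, 0.6486]
tool_rot: [0.231, 0.948, 0.024, 0.219]
ft_force: [0.3, 0.1, 0.2]
grip_width: 0.0856
grasp_force: 0.0
```

Call:
{"name": "send_rows", "arguments": {"motion": "-1 -1.9 0.6 -4.6 0"}}

```text
clock: 9.0
eef_pos: [0.4781, 0.2239, 0.6669]
tool_rot: [0.229, 0.945, 0.034, 0.231]
ft_force: [0.6, 0.2, 0.6]
grip_width: 0.0854
grasp_force: 0.0
```

Call:
{"name": "send_rows", "arguments": {"motion": "-1 -2.1 0.8 -4.5 0"}}

```text
clock: 9.1
eef_pos: [0.4675, 0.2137, 0.6838]
tool_rot: [0.226, 0.942, 0.043, 0.243]
ft_force: [-1.0, -0.9, 0.1]
grip_width: 0.0856
grasp_force: 0.0
```

Call:
{"name": "send_rows", "arguments": {"motion": "-1 -2.1 0.9 -4.5 0"}}

```text
clock: 9.2
eef_pos: [0.4567, 0.2044, 0.6997]
tool_rot: [0.224, 0.939, 0.051, 0.255]
ft_force: [-0.1, 0.3, -0.1]
grip_width: 0.0855
grasp_force: 0.0
```

Call:
{"name": "send_rows", "arguments": {"motion": "-1 -2.3 1 -4.4 0"}}

```text
clock: 9.3
eef_pos: [0.4459, 0.1947, 0.7147]
tool_rot: [0.222, 0.936, 0.059, 0.266]
ft_force: [0.3, 1.0, -0.3]
grip_width: 0.0856
grasp_force: 0.0
```

Call:
{"name": "send_rows", "arguments": {"motion": "-1 -2.3 1 -4.4 0"}}

```text
clock: 9.4
eef_pos: [0.4348, 0.1851, 0.7291]
tool_rot: [0.219, 0.933, 0.067, 0.278]
ft_force: [-0.3, -0.8, 0.2]
grip_width: 0.0854
grasp_force: 0.0
```

```bash
python3 st.py
```

```text
9.4 j [ 0.6017  0.2005  1.2754  2.1494 -0.3132  0.9839] p [0.4348 0.1851 0.7291] F [-0.2894 -0.7786  0.1973] 0.08543427537996076
tilt 33.22119344191541 head 0.25659182291858385 ydir [0.3723 0.8948 0.2465] xdir [-0.7491  0.4465 -0.4893]
world up in tool [-0.4893  0.2465 -0.8366] z [ 0.5479  0.0025 -0.8366]
```

Call:
{"name": "send_rows", "arguments": {"motion": "-1 -0.7 -2.2 -4.4 0"}}

```text
clock: 9.5
eef_pos: [0.4213, 0.1605, 0.7473]
tool_rot: [0.215, 0.93, 0.078, 0.288]
ft_force: [0.4, -0.7, 0.2]
grip_width: 0.086
grasp_force: 0.0
```

Call:
{"name": "send_rows", "arguments": {"motion": "-1 -0.7 -2.2 -4.4 0"}}

```text
clock: 9.6
eef_pos: [0.4044, 0.132, 0.766]
tool_rot: [0.212, 0.926, 0.088, 0.3]
ft_force: [0.7, -0.2, 0.7]
grip_width: 0.0857
grasp_force: 0.0
```

Call:
{"name": "send_rows", "arguments": {"motion": "-1 -0.7 -2.2 -4.4 0"}}

```text
clock: 9.7
eef_pos: [0.3865, 0.1037, 0.7826]
tool_rot: [0.209, 0.922, 0.097, 0.312]
ft_force: [-0.2, -0.7, 0.2]
grip_width: 0.0854
grasp_force: 0.0
```

```bash
python3 st.py
```

```text
9.7 j [ 0.4188  0.0599  1.2754  2.1492 -0.2072  0.7972] p [0.3865 0.1037 0.7826] F [-0.2194 -0.6836  0.1935] 0.08535375867113587
tilt 38.128750984467786 head 4.534438012724981 ydir [0.3254 0.8933 0.3101] xdir [-0.7178  0.4468 -0.5339]
world up in tool [-0.5339  0.3101 -0.7866] z [ 0.6155  0.0488 -0.7866]
```

Call:
{"name": "send_rows", "arguments": {"motion": "-1 0.5 -1.1 -4.8 0"}}

```text
clock: 9.8
eef_pos: [0.3654, 0.0884, 0.7984]
tool_rot: [0.207, 0.916, 0.108, 0.326]
ft_force: [0.2, -0.6, 0.5]
grip_width: 0.0857
grasp_force: 0.0
```

Call:
{"name": "send_rows", "arguments": {"motion": "-1 0.5 -1.1 -4.8 0"}}

```text
clock: 9.9
eef_pos: [0.3437, 0.074, 0.8127]
tool_rot: [0.203, 0.91, 0.119, 0.34]
ft_force: [0.1, -0.5, -0.1]
grip_width: 0.0855
grasp_force: 0.0
```

Call:
{"name": "send_rows", "arguments": {"motion": "-1 0 0 4 -0.14; -1 0 0 8 -0.28; -1 0 0 12 -0.42; -1 0 0 15 -0.53; -1 0 0 15 -0.53"}}

```text
clock: 10.4
eef_pos: [0.4461, 0.0865, 0.696]
tool_rot: [-0.042, 0.934, 0.025, 0.354]
ft_force: [0.4, 0.3, -0.2]
grip_width: 0.0856
grasp_force: 0.0
```

```bash
python3 st.py; cat > go.py <<'E'
# usage: go.py x y z (world TCP target) -> shift in tool axes, cm
from h import *
o=bot.get_obs();M=R.from_quat(o['tool_rot']).as_matrix()
d=np.array(list(map(float,sys.argv[1:4])))-o['eef_pos']
print('shift cm',np.round(M.T@d*100,2),'len',np.linalg.norm(d)*100)
E
python3 go.py .43 -.28 .3
```

```text
10.4 j [ 0.2528 -0.1897  0.5643  1.6031 -0.0917  0.1279] p [0.4461 0.0865 0.696 ] F [ 0.4023  0.3142 -0.1589] 0.08562194322413164
tilt 41.62724792986462 head 6.557578935359214 ydir [-0.0962  0.9952  0.0161] xdir [-0.7451 -0.0613 -0.6641]
world up in tool [-0.6641  0.0161 -0.7475] z [ 0.6599  0.0759 -0.7475]
shift cm [ 29.74 -36.96  25.76] len 53.981298879222535
```

```bash
python3 go.py .4286 -.281 .12
```

```text
shift cm [ 41.8  -37.33  39.11] len 68.34729148975512
```

Call:
{"name": "send_rows", "arguments": {"motion": "-1 2.8 -2.5 2.6 0; -1 5.6 -5 5.2 0; -1 8.4 -7.5 7.8 0; -1 11.2 -10 10.4 0; -1 13.9 -12.4 13 0.015"}}

```text
clock: 10.9
eef_pos: [0.4406, -0.036, 0.5127]
tool_rot: [-0.034, 0.931, 0.028, 0.362]
ft_force: [0.7, 0.3, 0.3]
grip_width: 0.0852
grasp_force: 0.0
```

Call:
{"name": "send_rows", "arguments": {"motion": "-1 2.8 -2.5 2.6 0; -1 5.6 -5 5.2 0; -1 8.4 -7.5 7.8 0; -1 11.2 -10 10.4 0; -1 13.9 -12.4 13 0"}}

```text
clock: 11.4
eef_pos: [0.4364, -0.1575, 0.3197]
tool_rot: [-0.035, 0.932, 0.026, 0.361]
ft_force: [-0.0, -0.4, 0.6]
grip_width: 0.0856
grasp_force: 0.0
```

Call:
{"name": "send_rows", "arguments": {"motion": "-1 2.8 -2.5 2.6 0; -1 5.6 -5 5.2 0; -1 8.4 -7.5 7.8 0; -1 11.2 -10 10.4 0; -1 13.9 -12.4 13 0"}}

```text
clock: 11.9
eef_pos: [0.4317, -0.2797, 0.1252]
tool_rot: [-0.035, 0.932, 0.025, 0.36]
ft_force: [-0.1, -1.0, 0.2]
grip_width: 0.0856
grasp_force: 0.0
```

```bash
python3 st.py;python3 - <<'E'
from h import *
o=bot.get_obs();im=vision.camera('wrist');save(im,'w2.png')
for b in boxes_of('wrist','copper_disc_centre')[:2]: print(b,atz('wrist',*b['rect'][:2],.02,o))
print(proj('wrist',[.507,-.2725,.024],o))
for z in(.024,):
  for a in (0,90,180,270):
    print(a,proj('wrist',[.507+.028*np.cos(np.radians(a)),-.2725+.028*np.sin(np.radians(a)),z],o))
E
```

```text
11.9 j [-0.9224  0.1419 -0.7034  0.2876  0.6152 -0.8565] p [ 0.4317 -0.2797  0.1252] F [-0.1101 -0.9766  0.1959] 0.08564172320214705
tilt 42.30520980059678 head 6.180850639380987 ydir [-0.0836  0.9963  0.022 ] xdir [-0.7384 -0.0471 -0.6727]
world up in tool [-0.6727  0.022  -0.7396] z [ 0.6692  0.0725 -0.7396]
{'rect': [278.6, 183.6, 57.0, 55.9], 'conf': 0.76} [ 0.50265521 -0.2751372   0.02      ]
[281.43590614 190.64315831]
0 [279.04692816 208.90018101]
90 [314.39422404 191.7534616 ]
180 [284.26592099 169.11819478]
270 [247.97746963 189.66282742]
```

View pics/w2.png

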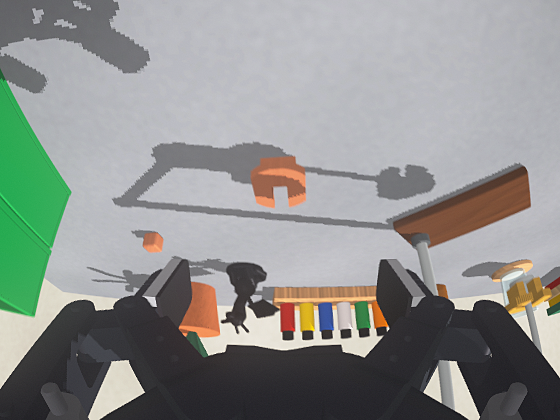

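Wrist picture: copper at (278,183) with its slot straight down the picture (heading matches), its plate spanning columns 249–306 and its mouth at row 207, within 2 mm of prediction. I'll approach to 3 cm short.

Call:
{"name": "send_rows", "arguments": {"motion": "-1 0.7 -0.1 3.8 -0.03; -1 1.4 -0.2 7.5 -0.03; -1 2 -0.4 11 -0.03; -1 2 -0.4 11 -0.03; -1 2 -0.4 11 -0.03"}}

```text
clock: 12.5
eef_pos: [0.4897, -0.272, 0.0296]
tool_rot: [-0.05, 0.932, 0.022, 0.359]
ft_force: [-0.3, 0.0, 0.9]
grip_width: 0.0854
grasp_force: 0.0
```

```bash
python3 st.py;python3 go.py .5103 -.2743 .008
```

```text
12.5 j [-0.7997  0.3992 -0.7392 -0.0724  0.5615 -0.7584] p [ 0.4897 -0.272   0.0296] F [-0.3389  0.0367  0.9191] 0.08535970524055439
tilt 42.195522071317555 head 6.626113839011055 ydir [-0.1091  0.994   0.0057] xdir [-0.7369 -0.077  -0.6716]
world up in tool [-0.6716  0.0057 -0.7409] z [ 0.6672  0.0775 -0.7409]
shift cm [-0.05 -0.46  2.96] len 2.995384629709732
```

Call:
{"name": "send_rows", "arguments": {"motion": "-1 0 -0.4 1.5 0; -1 0 -0.45 2.5 0; -1 0 -0.45 2.9 0; -1 0 -0.45 2.9 0; -0.4 0 -0.45 2.9 0"}}

```text
clock: 13.0
eef_pos: [0.5073, -0.2733, 0.0069]
tool_rot: [-0.049, 0.932, 0.022, 0.359]
ft_force: [0.5, 0.2, 0.3]
grip_width: 0.0732
grasp_force: 0.0
```

Call:
{"name": "send_rows", "arguments": {"motion": "0.2 0 0 0 0; 0.6 0 0 0 0; 1 0 0 0 0; 1 0 0 0 0; 1 0 0 0 0"}}

```text
clock: 13.5
eef_pos: [0.5073, -0.2734, 0.0066]
tool_rot: [-0.049, 0.932, 0.023, 0.359]
ft_force: [-3.7, 0.4, 6.0]
grip_width: 0.0427
grasp_force: 60.6
```

```bash
python3 st.py;python3 - <<'E'
from h import *
o=bot.get_obs();print(o['grasp_force']);im=vision.camera('wrist');save(im,'w3.png')
E
```

```text
13.5 j [-0.7719  0.47   -0.7226 -0.1406  0.5471 -0.7288] p [ 0.5073 -0.2734  0.0066] F [-3.6934  0.4205  6.0253] 0.04267341399190791
tilt 42.13015312033336 head 6.627553107047322 ydir [-0.1079  0.9941  0.0068] xdir [-0.7378 -0.0755 -0.6708]
world up in tool [-0.6708  0.0068 -0.7416] z [ 0.6663  0.0774 -0.7416]
60.57315230369568
```

View pics/w3.png

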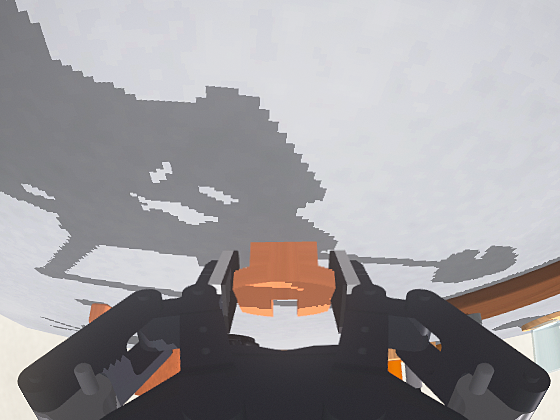

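Copper is gripped on its flats in the picture (width 42.7 mm), slot at (286,305) facing forward. Lifting it and going to a pose 7 cm short of the stem.

Call:
{"name": "send_rows", "arguments": {"motion": "1 -0.7 0 -0.8 0; 1 -2 0 -2.2 0; 1 -4 0 -4.4 0; 1 -6.7 0.1 -7.4 0; 1 -9.4 0.1 -10.4 0"}}

```text
clock: 14.05
eef_pos: [0.5061, -0.2721, 0.1459]
tool_rot: [-0.049, 0.933, 0.024, 0.357]
ft_force: [1.6, -0.2, -0.8]
grip_width: 0.0423
grasp_force: 61.1
```

```bash
python3 st.py;python3 go.py .4678 -.024 .152; python3 - <<'E'
from h import *
F=[]
for i in range(8):
    vision.camera('top');F.append(bot.get_obs()['ft_force'])
print(np.mean(F,0),np.std(F,0))
E
```

```text
14.05 j [-0.7711  0.1792 -0.5883  0.2892  0.5458 -0.7286] p [ 0.5061 -0.2721  0.1459] F [ 1.5862 -0.2457 -0.8255] 0.04229006851398554
tilt 41.90248385298218 head 6.824605015809352 ydir [-0.1079  0.9941  0.0099] xdir [-0.7407 -0.0738 -0.6678]
world up in tool [-0.6678  0.0099 -0.7443] z [ 0.6631  0.0794 -0.7443]
shift cm [ 0.6  25.09 -1.02] len 25.11522539576843
[ 0.13391517 -0.08274689 -1.29394967] [0.89454274 0.63112868 1.96978615]
```

Call:
{"name": "send_rows", "arguments": {"motion": "1 0.1 3 -0.1 0; 1 0.2 7 -0.3 0; 1 0.3 11.5 -0.5 0; 1 0.4 16 -0.7 0; 1 0.5 20 -0.8 0"}}

```text
clock: 14.95
eef_pos: [0.4746, -0.0734, 0.1481]
tool_rot: [-0.049, 0.933, 0.024, 0.357]
ft_force: [0.3, 0.0, -1.8]
grip_width: 0.0426
grasp_force: 61.3
```

Call:
{"name": "send_rows", "arguments": {"motion": "1 0 3 -0.1 0; 1 0 4.6 -0.2 0; 1 0 5 -0.2 0; 1 0 5 -0.2 0"}}

```text
clock: 15.35
eef_pos: [0.4692, -0.025, 0.1509]
tool_rot: [-0.05, 0.932, 0.023, 0.357]
ft_force: [0.1, 0.2, -0.9]
grip_width: 0.0427
grasp_force: 61.3
```

```bash
python3 st.py; python3 - <<'E'
from h import *
o=bot.get_obs();im=vision.camera('wrist');save(im,'w4.png')
cv2.imwrite('pics/w4c.png',cv2.resize(im[140:380,140:460,::-1],(800,600),interpolation=cv2.INTER_CUBIC))
for z in(.104,.124,.2,.25): print(z,proj('wrist',[.537,-.016,z],o))
E
```

```text
15.35 j [-0.1812 -0.1473 -0.9471  0.0614  0.1987 -0.2145] p [ 0.4692 -0.025   0.1509] F [ 0.0932  0.2422 -0.8774] 0.04271020674828173
tilt 41.95233814771675 head 6.797190749377735 ydir [-0.1099  0.9939  0.0077] xdir [-0.7398 -0.0766 -0.6685]
world up in tool [-0.6685  0.0077 -0.7437] z [ 0.6638  0.0791 -0.7437]
0.104 [284.56592735 245.44652475]
0.124 [284.81973837 270.724103  ]
0.2 [285.88874389 380.34208128]
0.25 [286.59870047 456.46984356]
```

View pics/w4c.png

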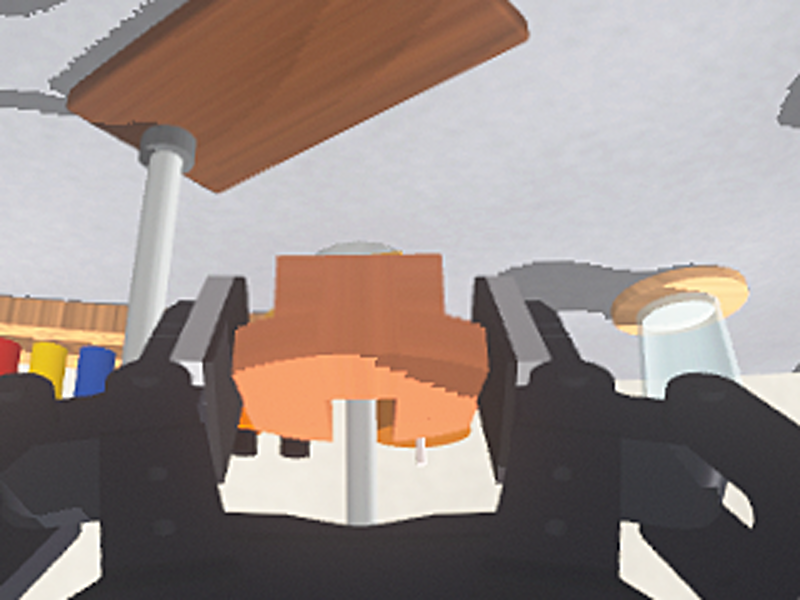

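Picture: the stem is at crop column 360, inside the slot's span (332–395) and nearly centred, with the foot at (360,248) as predicted. Inserting.

Call:
{"name": "send_rows", "arguments": {"motion": "1 -1.5 0 1.35 0; 1 -3 0 2.7 0; 1 -4.2 0 3.75 0; 1 -4.9 0 4.4 0; 1 -5.2 0 4.7 0"}}

```text
clock: 15.9
eef_pos: [0.5399, -0.0192, 0.1511]
tool_rot: [-0.049, 0.932, 0.023, 0.357]
ft_force: [-2.1, 0.1, -1.8]
grip_width: 0.0421
grasp_force: 61.4
```

```bash
python3 st.py; python3 - <<'E'
from h import *
o=bot.get_obs();F=[]
im=vision.camera('wrist')
a=im[180:380,200:370,::-1]
s=vision.camera('scene');t=vision.camera('top')
b=s[160:250,250:340,::-1];c=t[190:260,235:305,::-1]
cv2.imwrite('pics/m5.png',np.hstack([cv2.resize(a,(340,400),interpolation=cv2.INTER_CUBIC),cv2.resize(b,(400,400),interpolation=cv2.INTER_CUBIC)]))
for i in range(3):
    F.append(bot.get_obs()['ft_force']);vision.camera('top')
print(np.mean(F,0))
E
```

```text
15.9 j [-0.1248  0.0031 -0.8177  0.032   0.1595 -0.1689] p [ 0.5399 -0.0192  0.1511] F [-2.1137  0.0628 -1.8463] 0.04212399469389009
tilt 41.96316751101795 head 6.58992333127538 ydir [-0.1066  0.9943  0.0074] xdir [-0.7399 -0.0744 -0.6686]
world up in tool [-0.6686  0.0074 -0.7436] z [ 0.6642  0.0767 -0.7436]
[-1.64841396 -0.5711873  -1.38798828]
```

View pics/m5.png

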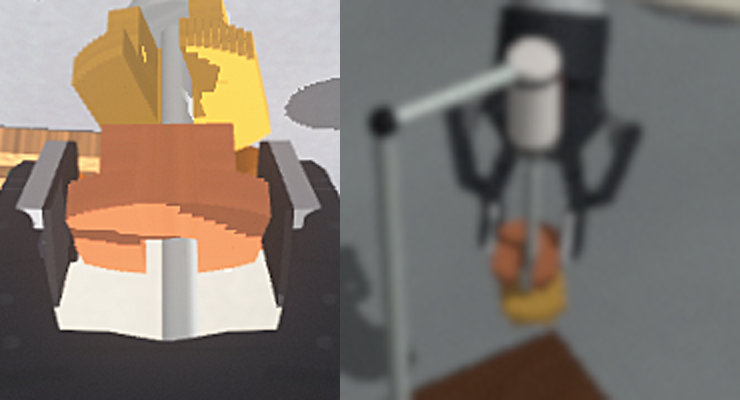

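Picture: the stem is at the slot's end, slightly against the right wall. Scene view agrees, with the disc round the stem above the brass. Centring and easing back a little, then weighing.

Call:
{"name": "send_rows", "arguments": {"motion": "1 0.1 0.1 -0.1 0; 1 0.2 0.15 -0.2 0; 1 0.2 0.15 -0.2 0"}}

```text
clock: 16.5
eef_pos: [0.5365, -0.0168, 0.1524]
tool_rot: [-0.049, 0.932, 0.023, 0.358]
ft_force: [0.7, -0.3, -1.3]
grip_width: 0.0426
grasp_force: 61.4
```

```bash
cat > wt.py <<'E'
from h import *
n=int(sys.argv[1]);F=[]
for i in range(n):
    vision.camera('scene');F.append(bot.get_obs()['ft_force'])
F=np.array(F);print(bot.get_obs()['clock'],np.mean(F,0),np.median(F,0),np.std(F,0)/n**.5,bot.get_obs()['eef_pos'])
E
python3 wt.py 16
```

```text
17.3 [-0.32769628  0.0379646  -1.47574634] [-0.34556359  0.0500525  -1.53559593] [0.1519393  0.11681599 0.06757014] [ 0.53661027 -0.01698962  0.15209223]
```

Call:
{"name": "send_rows", "arguments": {"motion": "1 0.4 0 0.45 0; 1 0.8 0 0.9 0; 1 1.1 0 1.2 0; 1 1.4 0 1.5 0; 1 1.7 0 1.9 0"}}

```text
clock: 17.8
eef_pos: [0.5368, -0.0168, 0.1263]
tool_rot: [-0.049, 0.932, 0.023, 0.358]
ft_force: [0.6, -0.5, -0.4]
grip_width: 0.0426
grasp_force: 61.5
```

Call:
{"name": "send_rows", "arguments": {"motion": "1 0.3 0 0.35 0; 1 0.6 0 0.7 0; 1 0.9 0 1 0; 1 1.1 0 1.2 0; 1 1.2 0 1.3 0"}}

```text
clock: 18.3
eef_pos: [0.5365, -0.0167, 0.1087]
tool_rot: [-0.049, 0.932, 0.023, 0.358]
ft_force: [-0.5, 0.1, 0.1]
grip_width: 0.0421
grasp_force: 61.5
```

Call:
{"name": "send_rows", "arguments": {"motion": "1 0 0 0 0; 1 0 0 0 0; 1 0 0 0 0; 1 0 0 0 0; 1 0 0 0 0"}}

```text
clock: 18.8
eef_pos: [0.5366, -0.0167, 0.1092]
tool_rot: [-0.049, 0.932, 0.023, 0.358]
ft_force: [-0.4, -0.5, -0.2]
grip_width: 0.0422
grasp_force: 61.5
```

```bash
python3 wt.py 12;python3 - <<'E'
from h import *
o=bot.get_obs();im=vision.camera('wrist');save(im,'w6.png')
s=vision.camera('scene');save(s,'s6.png')
a=im[180:380,200:370,::-1];b=s[160:250,250:340,::-1]
cv2.imwrite('pics/m6.png',np.hstack([cv2.resize(a,(340,400),interpolation=cv2.INTER_CUBIC),cv2.resize(b,(400,400),interpolation=cv2.INTER_CUBIC)]))
E
```

```text
19.4 [-0.50648004 -0.05299482  0.53174732] [-0.4434189   0.04969518  0.60245603] [0.17841238 0.10964607 0.10729833] [ 0.53651796 -0.01669281  0.10895978]
```

View pics/m6.png

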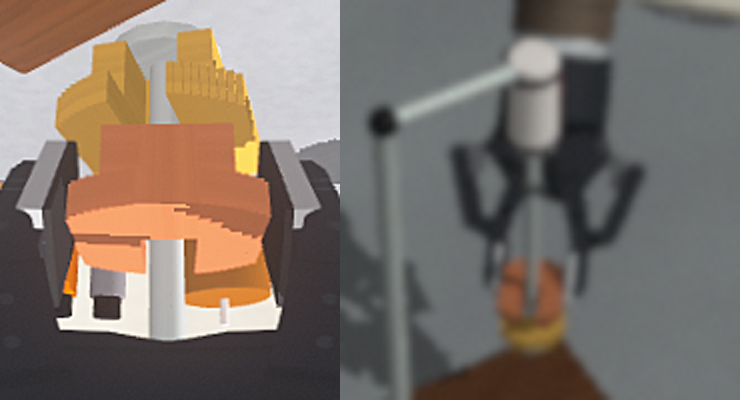

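```bash
python3 - <<'E'
from h import *
np.set_printoptions(precision=2,suppress=True)
def prof(f):
    im=cv2.imread(f).astype(float)[:,:,::-1];R_=im[205:250,284:300]
    y=np.clip((R_[:,:,0]-R_[:,:,2]-60)/60,0,1) # saturation of yellow/copper
    g=np.clip((R_[:,:,1]-R_[:,:,2]-30)/40,0,1) # yellow only
    return y.sum(0),g
import sys
for f in('pics/scene0.png','pics/s6.png'):
    im=cv2.imread(f).astype(float)[:,:,::-1]
    c=im[205:250,288:296].mean(1)
    print(f);print(np.c_[np.arange(205,250),c].astype(int)[:,:].tolist())
S=np.array([.537,-.016])
for z in(.104,.128,.1,.08): print(z,proj('scene',[*S,z]))
E
```

```text
pics/scene0.png
[[205, 105, 108, 109], [206, 104, 108, 109], [207, 105, 109, 109], [208, 104, 108, 109], [209, 105, 109, 109], [210, 105, 109, 109], [211, 105, 109, 109], [212, 105, 109, 109], [213, 105, 109, 109], [214, 105, 110, 109], [215, 109, 110, 107], [216, 116, 111, 100], [217, 125, 113, 91], [218, 129, 114, 85], [219, 127, 112, 83], [220, 122, 107, 80], [221, 114, 102, 78], [222, 117, 102, 76], [223, 133, 111, 74], [224, 149, 119, 67], [225, 157, 122, 60], [226, 158, 123, 58], [227, 156, 122, 57], [228, 151, 117, 55], [229, 139, 108, 53], [230, 123, 99, 56], [231, 111, 97, 74], [232, 106, 103, 97], [233, 105, 107, 107], [234, 102, 104, 105], [235, 95, 94, 93], [236, 85, 77, 73], [237, 76, 61, 53], [238, 70, 49, 37], [239, 67, 43, 28], [240, 66, 41, 26], [241, 66, 41, 26], [242, 66, 42, 26], [243, 66, 41, 26], [244, 67, 41, 26], [245, 67, 41, 25], [246, 67, 41, 26], [247, 67, 42, 26], [248, 68, 42, 26], [249, 67, 42, 27]]
pics/s6.png
[[205, 78, 81, 82], [206, 85, 88, 88], [207, 90, 94, 94], [208, 94, 99, 99], [209, 98, 102, 102], [210, 100, 104, 104], [211, 102, 106, 106], [212, 104, 108, 108], [213, 105, 109, 109], [214, 105, 109, 109], [215, 104, 108, 108], [216, 105, 109, 108], [217, 110, 107, 105], [218, 118, 102, 94], [219, 126, 97, 83], [220, 130, 95, 78], [221, 128, 93, 75], [222, 121, 88, 71], [223, 114, 84, 69], [224, 116, 85, 69], [225, 119, 87, 70], [226, 120, 86, 69], [227, 118, 84, 66], [228, 117, 83, 66], [229, 118, 84, 67], [230, 115, 82, 63], [231, 107, 75, 52], [232, 100, 71, 41], [233, 106, 79, 40], [234, 125, 96, 46], [235, 139, 109, 51], [236, 135, 106, 53], [237, 118, 94, 52], [238, 99, 81, 53], [239, 82, 63, 44], [240, 71, 49, 33], [241, 68, 43, 28], [242, 68, 43, 27], [243, 68, 42, 27], [244, 68, 42, 27], [245, 68, 42, 27], [246, 68, 42, 27], [247, 69, 42, 27], [248, 69, 43, 27], [249, 68, 43, 27]]
0.104 [293.13 228.19]
0.128 [293.19 223.05]
0.1 [293.12 229.04]
0.08 [293.08 233.22]
```

Call:
{"name": "send_rows", "arguments": {"motion": "1 -0.2 0 -0.25 0; 1 -0.4 0 -0.5 0; 1 -0.47 0 -0.52 0; 1 -0.47 0 -0.52 0; 1 -0.47 0 -0.52 0"}}

```text
clock: 20.0
eef_pos: [0.5364, -0.0167, 0.1159]
tool_rot: [-0.049, 0.932, 0.023, 0.358]
ft_force: [-0.3, 0.2, -0.0]
grip_width: 0.0424
grasp_force: 61.5
```

```bash
python3 wt.py 14; python3 - <<'E'
from h import *
for z in (.12,.116): print(z,proj('scene',[.537+.027,-.016+.006,z]),proj('scene',[.537,-.016,z]))
E
```

```text
20.7 [-0.26310619 -0.07812149 -0.0838647 ] [-0.18877626  0.00812854 -0.08348444] [0.13616883 0.11366395 0.11634751] [ 0.53648123 -0.01674052  0.11590839]
0.12 [292.69665127 231.65103622] [293.1675174  224.77848268]
0.116 [292.68840299 232.50589657] [293.15849962 225.63638983]
```

Call:
{"name": "send_rows", "arguments": {"motion": "-0.05 0 0 0 0; -0.15 0 0 0 0; -0.3 0 0 0 0; -0.5 0 0 0 0; -0.7 0 0 0 0"}}

```text
clock: 21.2
eef_pos: [0.5366, -0.0167, 0.116]
tool_rot: [-0.049, 0.932, 0.023, 0.358]
ft_force: [0.1, -0.4, -0.6]
grip_width: 0.0724
grasp_force: 0.0
```

Call:
{"name": "send_rows", "arguments": {"motion": "-0.8 0 0 0 0; -0.8 0 0 -0.5 0; -0.8 0 0 -2 0; -0.8 0 0 -5 0; -1 0 0 -8 0"}}

```text
clock: 21.7
eef_pos: [0.482, -0.0228, 0.1753]
tool_rot: [-0.049, 0.932, 0.023, 0.357]
ft_force: [0.4, -0.6, 1.3]
grip_width: 0.0852
grasp_force: 0.0
```

```bash
python3 st.py; python3 - <<'E'
from h import *
o=bot.get_obs();im=vision.camera('wrist');save(im,'w7.png');t=vision.camera('top');save(t,'t7.png');s=vision.camera('scene');save(s,'s7.png')
for c in('top','scene'):
  for n in('black_disc_centre','black_disc_mouth'): print(c,n,[(np.round(b['rect'],1),round(b['conf'],2)) for b in boxes_of(c,n)[:2]])
a=im[100:380,140:420,::-1];b=t[200:250,175:225,::-1]
cv2.imwrite('pics/m7.png',np.hstack([cv2.resize(a,(400,400),interpolation=cv2.INTER_CUBIC),cv2.resize(b,(400,400),interpolation=cv2.INTER_CUBIC)]))
E
```

```text
21.7 j [-0.1646 -0.1712 -0.8814  0.1482  0.1871 -0.2006] p [ 0.482  -0.0228  0.1753] F [ 0.3615 -0.6302  1.3146] 0.08524431771913533
tilt 41.96595067450914 head 6.719089904449862 ydir [-0.1085  0.9941  0.0077] xdir [-0.7397 -0.0756 -0.6686]
world up in tool [-0.6686  0.0077 -0.7435] z [ 0.6641  0.0782 -0.7435]
top black_disc_centre [(array([198.6, 222.4,  13.2,  17.2]), 0.68)]
top black_disc_mouth []
scene black_disc_centre [(array([367.9, 269.9,   9.5,   8.9]), 0.59)]
scene black_disc_mouth [(array([366.1, 270.9,  14. ,  14.9]), 0.59)]
```

View pics/m7.png

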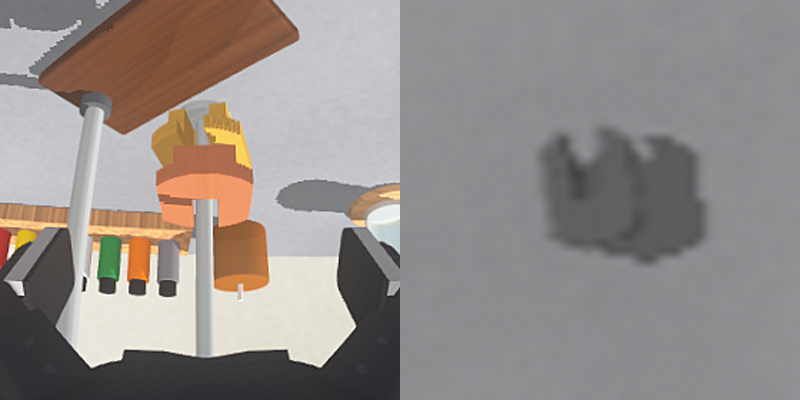

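Picture: copper sits flat on the brass, the stem at its slot's end and the slot facing away. In the top crop, black's centre is at about (590,195) with its slot up, heading about +5°. Now going to black.

```bash
python3 go.py .483 .215 .125; python3 - <<'E'
from h import *
print(atz('top',198.8,224.4,.024))
p,e=tri(ray('top',198.8,223.6),ray('scene',366.5,270.3));print(p,e)
E
```

```text
shift cm [ 1.51 23.61  5.51] len 24.287883481510413
[0.55743958 0.22385862 0.024     ]
[0.56137804 0.22713067 0.0083324 ] 0.00035648285063653867
```

Call:
{"name": "send_rows", "arguments": {"motion": "-1 0 0.5 -3 0; -1 0 3 -5 0; -1 0 7.5 -5 0; -1 0.3 12 -4 0; -1 0.6 16.5 -2 0"}}

```text
clock: 22.55
eef_pos: [0.4482, 0.1409, 0.1885]
tool_rot: [-0.049, 0.931, 0.023, 0.36]
ft_force: [2.7, 0.4, 0.1]
grip_width: 0.0849
grasp_force: 0.0
```

Call:
{"name": "send_rows", "arguments": {"motion": "-1 0.5 3.5 3 0; -1 0.8 6 5.5 0; -1 0.9 7.1 7.5 0; -1 0.9 7.1 7.5 0; -1 0.9 7.1 7.5 0"}}

```text
clock: 23.05
eef_pos: [0.4824, 0.2145, 0.1241]
tool_rot: [-0.05, 0.933, 0.022, 0.356]
ft_force: [-0.1, -0.3, -0.1]
grip_width: 0.0856
grasp_force: 0.0
```

```bash
python3 st.py; cat > fit.py <<'E'
from h import *
from scipy.optimize import differential_evolution
o=bot.get_obs();im=vision.camera('wrist');save(im,'w8.png')
for b in boxes_of('wrist','black_disc_centre')[:2]: print(b,atz('wrist',*b['rect'][:2],.02,o))
g=cv2.GaussianBlur(cv2.cvtColor(im,cv2.COLOR_RGB2GRAY),(0,0),1).astype(float)
gm=np.hypot(cv2.Sobel(g,cv2.CV_64F,1,0),cv2.Sobel(g,cv2.CV_64F,0,1)); gm=np.minimum(gm,120)
# black plate top outline: R=26, flats +-19, slot 13 wide to 4.5 past centre
a=np.arcsin(19/26);
def seg(p,q,n=20): return np.linspace(p,q,n)
c=lambda t:np.c_[26*np.cos(t),26*np.sin(t)]
am=np.arcsin(6.5/26)
P=np.vstack([c(np.linspace(am,a,10)),c(np.linspace(-a,-am,10)),c(np.linspace(np.pi-a,np.pi+a,22)),
 seg([c(a)[0,0] if 0 else 26*np.cos(a),19],[-26*np.cos(a),19]),seg([26*np.cos(a),-19],[-26*np.cos(a),-19]),
 seg([25,6.5],[0,6.5],14),seg([25,-6.5],[0,-6.5],14)])/1000
m=vision.camera_model('wrist');f=210/np.tan(np.radians(m['fov_y'])/2)
T=np.eye(4);T[:3,:3]=R.from_quat(o['tool_rot']).as_matrix();T[:3,3]=o['eef_pos'];T=np.linalg.inv(T@np.array(m['hand_eye']))
def pj(W):
    p=W@T[:3,:3].T+T[:3,3];r=np.hypot(p[:,0],p[:,1]);t=np.arctan2(r,p[:,2]);return m['cx']+f*t*p[:,0]/r,m['cy']+f*t*p[:,1]/r
def pts(v,z=.024):
    h=v[2];return np.c_[v[0]+P[:,0]*np.cos(h)-P[:,1]*np.sin(h),v[1]+P[:,0]*np.sin(h)+P[:,1]*np.cos(h),np.full(len(P),z)]
def cost(v):
    u,w=pj(pts(v));return -cv2.remap(gm.astype(np.float32),u.astype(np.float32)[:,None],w.astype(np.float32)[:,None],cv2.INTER_LINEAR).mean()
x0,y0=float(sys.argv[1]),float(sys.argv[2])
for s in(1,2):
    r=differential_evolution(cost,[(x0-.02,x0+.02),(y0-.02,y0+.02),(-.6,.6)],seed=s,popsize=30,tol=1e-5);print(r.x[:2],np.degrees(r.x[2]),r.fun)
print('flipped cost',cost([*r.x[:2],r.x[2]+np.pi]),'rand',cost([x0+.015,y0-.015,.3]))
E
python3 fit.py .559 .223
```

```text
23.05 j [ 0.5975  0.0606 -0.847  -0.0074 -0.315   0.3798] p [0.4824 0.2145 0.1241] F [-0.1079 -0.3038 -0.1148] 0.0855673633371647
tilt 41.84491623696972 head 6.565666608253358 ydir [-0.1089  0.994   0.0049] xdir [-0.7409 -0.0778 -0.6671]
world up in tool [-0.6671  0.0049 -0.745 ] z [ 0.6627  0.0763 -0.745 ]
{'rect': [283.9, 188.2, 46.5, 47.5], 'conf': 0.74} [0.55630991 0.22386582 0.02      ]
[0.561289   0.22653904] 10.268385990367147 -107.49732208251953
[0.56133226 0.22652217] 10.387568414918498 -107.49934387207031
flipped cost -81.811195 rand -13.609556
```

```bash
python3 go.py .5643 .2268 .009
```

```text
shift cm [ 1.72  0.31 14.19] len 14.301711936520764
```

Call:
{"name": "send_rows", "arguments": {"motion": "-1 0.6 0.1 4 0; -1 1.2 0.2 8 0; -1 1.6 0.3 11 0; -1 1.6 0.3 11 0; -1 1.6 0.3 11 0"}}

```text
clock: 23.65
eef_pos: [0.5441, 0.224, 0.0339]
tool_rot: [-0.049, 0.932, 0.022, 0.358]
ft_force: [-0.5, -0.4, 0.5]
grip_width: 0.0856
grasp_force: 0.0
```

```bash
python3 st.py; python3 go.py .5643 .2268 .009
```

```text
23.65 j [ 0.5307  0.3782 -0.8195 -0.3161 -0.2741  0.3275] p [0.5441 0.224  0.0339] F [-0.5393 -0.4429  0.5392] 0.08557533097078823
tilt 42.01872195065263 head 6.550678093198462 ydir [-0.1067  0.9943  0.0067] xdir [-0.7392 -0.0748 -0.6693]
world up in tool [-0.6693  0.0067 -0.7429] z [ 0.665   0.0764 -0.7429]
shift cm [0.15 0.04 3.21] len 3.2181121068192042
```

Call:
{"name": "send_rows", "arguments": {"motion": "-1 0.1 0 1.6 0; -1 0.15 0 2.8 0; -1 0.15 0 3.2 0; -1 0.15 0 3.2 0; -0.4 0.15 0 3.2 0"}}

```text
clock: 24.15
eef_pos: [0.5645, 0.2276, 0.0106]
tool_rot: [-0.049, 0.932, 0.023, 0.359]
ft_force: [0.1, 0.0, 0.5]
grip_width: 0.0733
grasp_force: 0.0
```

Call:
{"name": "send_rows", "arguments": {"motion": "0.1 0 0 0 0; 0.5 0 0 0 0; 1 0 0 0 0; 1 0 0 0 0; 1 0 0 0 0"}}

```text
clock: 24.65
eef_pos: [0.5647, 0.2275, 0.0099]
tool_rot: [-0.049, 0.932, 0.023, 0.359]
ft_force: [-4.1, -1.4, 6.5]
grip_width: 0.0366
grasp_force: 59.6
```

```bash
python3 st.py; python3 - <<'E'
from workcell import bot
print(bot.get_obs()['grasp_force'])
E
```

```text
24.65 j [ 0.5126  0.4636 -0.7889 -0.3775 -0.2621  0.3116] p [0.5647 0.2275 0.0099] F [-4.1343 -1.3663  6.525 ] 0.03660057000757363
tilt 42.15871693331024 head 6.662332895888336 ydir [-0.108   0.9941  0.0073] xdir [-0.7375 -0.0753 -0.6711]
world up in tool [-0.6711  0.0073 -0.7413] z [ 0.6667  0.0779 -0.7413]
59.6345579624176
```

```bash
python3 - <<'E'
from h import *
o=bot.get_obs();M=R.from_quat(o['tool_rot']).as_matrix()
W=[o['eef_pos'],[.50,.2,.25],[.42,.1,.45],[.42,-.1,.55],[.32,-.28,.55],[.15,-.42,.55],[-.06,-.46,.55],[-.22,-.43,.55]]
for a,b in zip(W,W[1:]): d=np.array(b)-a;print(b,np.round(M.T@d*100,1),round(np.linalg.norm(d)*100,1))
E
```

```text
[0.5, 0.2, 0.25] [-11.1  -1.9 -22.3] 25.0
[0.42, 0.1, 0.45] [ -6.8  -8.9 -20.9] 23.7
[0.42, -0.1, 0.55] [ -5.2 -19.8  -9. ] 22.4
[0.32, -0.28, 0.55] [  8.7 -16.8  -8.1] 20.6
[0.15, -0.42, 0.55] [ 13.6 -12.1 -12.4] 22.0
[-0.06, -0.46, 0.55] [ 15.8  -1.7 -14.3] 21.4
[-0.22, -0.43, 0.55] [ 11.6   4.7 -10.4] 16.3
```

Call:
{"name": "send_rows", "arguments": {"motion": "1 -0.7 0 -0.8 0; 1 -2.8 -0.3 -5 0; 1 -5.5 -0.8 -10 0; 1 -8.2 -1.3 -15 0; 1 -11.1 -1.9 -20 0"}}

```text
clock: 25.15
eef_pos: [0.518, 0.2036, 0.2108]
tool_rot: [-0.05, 0.932, 0.022, 0.357]
ft_force: [2.2, 1.2, -1.4]
grip_width: 0.0366
grasp_force: 60.4
```

Call:
{"name": "send_rows", "arguments": {"motion": "1 -1.5 -1.8 -4.4 0; 1 -3 -3.6 -8.8 0; 1 -4.5 -5.4 -13.2 0; 1 -6 -7.2 -17.6 0; 1 -6.8 -8.9 -22 0"}}

```text
clock: 25.65
eef_pos: [0.4319, 0.103, 0.4202]
tool_rot: [-0.049, 0.932, 0.023, 0.359]
ft_force: [1.7, 0.3, -0.1]
grip_width: 0.0361
grasp_force: 60.4
```

Call:
{"name": "send_rows", "arguments": {"motion": "1 -1 -4 -1.8 0; 1 -2 -8 -3.6 0; 1 -3 -12 -5.4 0; 1 -4 -16 -7.2 0; 1 -5.2 -19.8 -9 0"}}

```text
clock: 26.15
eef_pos: [0.4319, -0.0975, 0.519]
tool_rot: [-0.049, 0.932, 0.023, 0.358]
ft_force: [1.1, -0.2, -1.0]
grip_width: 0.0366
grasp_force: 60.4
```

Call:
{"name": "send_rows", "arguments": {"motion": "1 1.7 -3.4 -1.6 0; 1 3.4 -6.8 -3.2 0; 1 5.2 -10.2 -4.8 0; 1 7 -13.6 -6.5 0; 1 8.7 -16.8 -8.1 0"}}

```text
clock: 26.65
eef_pos: [0.3316, -0.2773, 0.5188]
tool_rot: [-0.049, 0.932, 0.023, 0.358]
ft_force: [1.1, -0.3, -1.3]
grip_width: 0.0366
grasp_force: 60.4
```

Call:
{"name": "send_rows", "arguments": {"motion": "1 2.7 -2.4 -2.5 0; 1 5.4 -4.8 -5 0; 1 8.1 -7.2 -7.5 0; 1 10.8 -9.6 -10 0; 1 13.6 -12.1 -12.4 0"}}

```text
clock: 27.15
eef_pos: [0.1616, -0.4169, 0.519]
tool_rot: [-0.049, 0.932, 0.023, 0.358]
ft_force: [0.5, -1.3, -1.2]
grip_width: 0.0366
grasp_force: 60.4
```

```bash
python3 st.py
```

```text
27.15 j [-1.6621  0.1786  0.4642  2.0403  0.7147 -1.8362] p [ 0.1616 -0.4169  0.519 ] F [ 0.532  -1.2541 -1.1846] 0.03661956861398861
tilt 42.04878023162156 head 6.671019344909522 ydir [-0.1079  0.9941  0.0075] xdir [-0.7388 -0.0751 -0.6697]
world up in tool [-0.6697  0.0075 -0.7426] z [ 0.6652  0.0778 -0.7426]
```

Call:
{"name": "send_rows", "arguments": {"motion": "1 2.5 -0.3 -2.3 0; 1 5 -0.5 -4.6 0; 1 7.5 -0.8 -6.8 0; 1 10 -1 -9 0"}}

```text
clock: 27.55
eef_pos: [0.0435, -0.4392, 0.4928]
tool_rot: [-0.044, 0.934, 0.01, 0.353]
ft_force: [-0.5, -1.1, -1.1]
grip_width: 0.0367
grasp_force: 61.1
```

Call:
{"name": "send_rows", "arguments": {"motion": "1 -2 0 -4.5 0"}}

```text
clock: 27.65
eef_pos: [0.0447, -0.4394, 0.5052]
tool_rot: [-0.035, 0.937, -0.002, 0.349]
ft_force: [0.3, -1.1, -1.2]
grip_width: 0.0367
grasp_force: 61.1
```

Call:
{"name": "send_rows", "arguments": {"motion": "1 -2 0 -4.5 0"}}

```text
clock: 27.75
eef_pos: [0.0505, -0.4371, 0.5261]
tool_rot: [-0.031, 0.938, -0.02, 0.344]
ft_force: [0.7, -0.2, -1.3]
grip_width: 0.0364
grasp_force: 61.1
```

Call:
{"name": "send_rows", "arguments": {"motion": "1 -2 0 -4.5 0"}}

```text
clock: 27.85
eef_pos: [0.0555, -0.4345, 0.5449]
tool_rot: [-0.026, 0.94, -0.037, 0.338]
ft_force: [0.2, 0.1, -0.7]
grip_width: 0.0367
grasp_force: 61.0
```

```bash
python3 st.py
```

```text
27.85 j [-1.8894  0.2055  0.5891  2.1485  0.6716 -2.0131] p [ 0.0555 -0.4345  0.5449] F [ 0.2242  0.1349 -0.6635] 0.03665449378851366
tilt 39.813380797120075 head -4.6156792193184275 ydir [-0.0243  0.9959 -0.087 ] xdir [-0.7695 -0.0741 -0.6344]
world up in tool [-0.6344 -0.087  -0.7681] z [ 0.6382 -0.0515 -0.7681]
```

Call:
{"name": "send_rows", "arguments": {"motion": "1 -3.2 -0.4 -3.8 0"}}

```text
clock: 27.95
eef_pos: [0.072, -0.4343, 0.5686]
tool_rot: [-0.02, 0.941, -0.051, 0.335]
ft_force: [0.4, -0.5, -1.1]
grip_width: 0.0365
grasp_force: 61.0
```

Call:
{"name": "send_rows", "arguments": {"motion": "1 -3.2 -0.4 -3.8 0"}}

```text
clock: 28.05
eef_pos: [0.0899, -0.433, 0.5939]
tool_rot: [-0.016, 0.941, -0.066, 0.332]
ft_force: [-0.2, 0.1, -1.8]
grip_width: 0.0363
grasp_force: 61.0
```

Call:
{"name": "send_rows", "arguments": {"motion": "1 -3.2 -0.5 -3.8 0"}}

```text
clock: 28.15
eef_pos: [0.1075, -0.4312, 0.6192]
tool_rot: [-0.011, 0.94, -0.08, 0.331]
ft_force: [0.1, -0.6, -2.1]
grip_width: 0.0368
grasp_force: 61.0
```

Call:
{"name": "send_rows", "arguments": {"motion": "1 -3.2 -0.7 -3.8 0"}}

```text
clock: 28.25
eef_pos: [0.1248, -0.4297, 0.6445]
tool_rot: [-0.006, 0.939, -0.095, 0.33]
ft_force: [0.5, -0.7, -1.9]
grip_width: 0.0367
grasp_force: 61.0
```

Call:
{"name": "send_rows", "arguments": {"motion": "1 -3.2 -0.8 -3.8 0"}}

```text
clock: 28.35
eef_pos: [0.1416, -0.4276, 0.6695]
tool_rot: [-0.001, 0.937, -0.11, 0.33]
ft_force: [0.2, 0.8, -1.6]
grip_width: 0.0367
grasp_force: 61.1
```

```bash
python3 st.py
```

```text
28.35 j [-1.697   0.1397  0.8815  2.1488  0.6949 -1.6395] p [ 0.1416 -0.4276  0.6695] F [ 0.1706  0.842  -1.5886] 0.03669244585615291
tilt 40.72982827549573 head -18.306499249833095 ydir [ 0.0707  0.976  -0.2061] xdir [-0.7818 -0.0741 -0.6191]
world up in tool [-0.6191 -0.2061 -0.7578] z [ 0.6195 -0.2049 -0.7578]
```

Call:
{"name": "send_rows", "arguments": {"motion": "1 3.4 -0.1 -1.8 0; 1 6.8 -0.2 -3.6 0; 1 10.2 -0.3 -5.3 0; 1 13.6 -0.5 -7 0"}}

```text
clock: 28.75
eef_pos: [0.0192, -0.4341, 0.6036]
tool_rot: [0.005, 0.938, -0.126, 0.324]
ft_force: [-1.0, -0.7, -1.4]
grip_width: 0.0364
grasp_force: 61.1
```

Call:
{"name": "send_rows", "arguments": {"motion": "1 -1.6 -1.3 -4.5 0"}}

```text
clock: 28.85
eef_pos: [0.0196, -0.4414, 0.6173]
tool_rot: [0.016, 0.937, -0.136, 0.32]
ft_force: [-1.4, -1.5, -1.2]
grip_width: 0.0364
grasp_force: 61.1
```

Call:
{"name": "send_rows", "arguments": {"motion": "1 -1.6 -1.3 -4.5 0"}}

```text
clock: 28.95
eef_pos: [0.0252, -0.4444, 0.6404]
tool_rot: [0.02, 0.936, -0.156, 0.316]
ft_force: [0.3, -0.3, -1.5]
grip_width: 0.0365
grasp_force: 61.1
```

Call:
{"name": "send_rows", "arguments": {"motion": "1 -1.6 -1.4 -4.5 0"}}

```text
clock: 29.05
eef_pos: [0.0294, -0.4468, 0.661]
tool_rot: [0.025, 0.934, -0.174, 0.311]
ft_force: [0.1, -1.0, -0.5]
grip_width: 0.0365
grasp_force: 61.1
```

Call:
{"name": "send_rows", "arguments": {"motion": "1 -1.6 -1.5 -4.5 0"}}

```text
clock: 29.15
eef_pos: [0.0332, -0.4486, 0.6806]
tool_rot: [0.031, 0.932, -0.191, 0.308]
ft_force: [0.3, -0.7, -1.1]
grip_width: 0.0367
grasp_force: 61.1
```

```bash
python3 st.py
```

```text
29.15 j [-1.9597  0.132   0.8888  2.1489  0.7231 -1.8264] p [ 0.0332 -0.4486  0.6806] F [ 0.3092 -0.7295 -1.1195] 0.03667383678767698
tilt 42.45402583739226 head -33.66977339743349 ydir [ 0.1743  0.9254 -0.3367] xdir [-0.8087 -0.0605 -0.5851]
world up in tool [-0.5851 -0.3367 -0.7378] z [ 0.5618 -0.3742 -0.7378]
```

Call:
{"name": "send_rows", "arguments": {"motion": "1 3 0.1 -1.5 0; 1 6 0.3 -3 0; 1 9 0.5 -4.4 0; 1 12.2 0.6 -5.8 0; 1 14 0.6 -6.5 0"}}

```text
clock: 29.65
eef_pos: [-0.0965, -0.4381, 0.6094]
tool_rot: [0.039, 0.931, -0.206, 0.298]
ft_force: [-0.1, 0.9, -1.9]
grip_width: 0.0368
grasp_force: 61.1
```

Call:
{"name": "send_rows", "arguments": {"motion": "1 -2.4 -1.7 -4 0"}}

```text
clock: 29.75
eef_pos: [-0.0879, -0.4457, 0.6293]
tool_rot: [0.048, 0.93, -0.215, 0.293]
ft_force: [-0.0, -0.9, -0.9]
grip_width: 0.0366
grasp_force: 61.1
```

Call:
{"name": "send_rows", "arguments": {"motion": "1 -2.4 -1.7 -4 0"}}

```text
clock: 29.85
eef_pos: [-0.0735, -0.4497, 0.6581]
tool_rot: [0.052, 0.928, -0.233, 0.285]
ft_force: [0.3, 1.1, -1.3]
grip_width: 0.0363
grasp_force: 61.1
```

Call:
{"name": "send_rows", "arguments": {"motion": "1 -2.4 -1.8 -4 0"}}

```text
clock: 29.95
eef_pos: [-0.0606, -0.4529, 0.6839]
tool_rot: [0.056, 0.926, -0.248, 0.278]
ft_force: [0.4, -0.5, -1.3]
grip_width: 0.0363
grasp_force: 61.1
```

Call:
{"name": "send_rows", "arguments": {"motion": "1 -2.4 -1.9 -4 0"}}

```text
clock: 30.05
eef_pos: [-0.0481, -0.4553, 0.7083]
tool_rot: [0.061, 0.923, -0.263, 0.273]
ft_force: [-0.6, -0.7, 0.2]
grip_width: 0.0364
grasp_force: 61.1
```

```bash
python3 st.py
```

```text
30.05 j [-2.1429  0.142   0.9691  2.1489  0.7463 -1.9135] p [-0.0481 -0.4553  0.7083] F [-0.5762 -0.736   0.199 ] 0.03642693121192547
tilt 44.63787594010947 head -47.702083503499765 ydir [ 0.2563  0.8538 -0.4532] xdir [-0.843  -0.0319 -0.5369]
world up in tool [-0.5369 -0.4532 -0.7116] z [ 0.4729 -0.5197 -0.7116]
```

Call:
{"name": "send_rows", "arguments": {"motion": "1 2.9 1 -1.7 0; 1 5.8 2 -3.4 0; 1 8.7 3 -5 0; 1 11.6 3.9 -6.7 0"}}

```text
clock: 30.45
eef_pos: [-0.1469, -0.4092, 0.6436]
tool_rot: [0.067, 0.922, -0.277, 0.262]
ft_force: [-0.5, 0.3, -1.3]
grip_width: 0.0366
grasp_force: 61.1
```

Call:
{"name": "send_rows", "arguments": {"motion": "1 -2.7 -2.3 -3.6 0"}}

```text
clock: 30.55
eef_pos: [-0.1376, -0.4206, 0.6633]
tool_rot: [0.081, 0.921, -0.28, 0.259]
ft_force: [-1.5, -2.1, -1.5]
grip_width: 0.0364
grasp_force: 61.1
```

Call:
{"name": "send_rows", "arguments": {"motion": "1 -2.7 -2.3 -3.6 0"}}

```text
clock: 30.65
eef_pos: [-0.1189, -0.4298, 0.6982]
tool_rot: [0.082, 0.918, -0.298, 0.25]
ft_force: [-0.5, 0.1, 0.0]
grip_width: 0.0363
grasp_force: 61.1
```

Call:
{"name": "send_rows", "arguments": {"motion": "1 -2.7 -2.3 -3.6 0"}}

```text
clock: 30.75
eef_pos: [-0.1016, -0.4361, 0.7273]
tool_rot: [0.084, 0.915, -0.312, 0.242]
ft_force: [-0.7, -0.6, -0.9]
grip_width: 0.0365
grasp_force: 61.1
```

```bash
python3 st.py
```

```text
30.75 j [-2.2921  0.1147  0.9777  2.1489  0.7719 -1.9915] p [-0.1016 -0.4361  0.7273] F [-0.7062 -0.6081 -0.9238] 0.036481508560664885
tilt 46.55214159571596 head -57.43386798429574 ydir [ 0.3059  0.791  -0.5299] xdir [-0.8682  0.0032 -0.4962]
world up in tool [-0.4962 -0.5299 -0.6877] z [ 0.3908 -0.6119 -0.6877]
```

Call:
{"name": "send_rows", "arguments": {"motion": "1 -1.7 3.1 2.9 0.14; 1 -3.4 6.3 5.7 0.28; 1 -5.1 9.4 8.6 0.42; 1 -6.8 12.6 11.4 0.56; 1 -8.5 15.7 14.3 0.7"}}

```text
clock: 31.25
eef_pos: [0.0508, -0.4041, 0.6072]
tool_rot: [0.347, 0.851, -0.227, 0.322]
ft_force: [-0.2, -0.1, -2.3]
grip_width: 0.0367
grasp_force: 61.2
```

```bash
python3 st.py; python3 go.py .25 -.39 .5
```

```text
31.25 j [-1.8705 -0.3455  0.1571  1.4772  0.5858 -0.9114] p [ 0.0508 -0.4041  0.6072] F [-0.1923 -0.0727 -2.2671] 0.03665788555340897
tilt 46.40628847662236 head -57.407334982575875 ydir [ 0.7369  0.6559 -0.1635] xdir [-0.552   0.4444 -0.7056]
world up in tool [-0.7056 -0.1635 -0.6895] z [ 0.3901 -0.6102 -0.6895]
shift cm [-2.81 17.36 14.31] len 22.668464098151343
```

Call:
{"name": "send_rows", "arguments": {"motion": "1 -0.6 3.5 2.9 0.1; 1 -1.2 7 5.8 0.2; 1 -1.7 10.5 8.7 0.22; 1 -2.3 14 11.5 0.22; 1 -2.8 17.4 14.3 0.22"}}

```text
clock: 31.75
eef_pos: [0.2484, -0.3887, 0.501]
tool_rot: [0.436, 0.809, -0.192, 0.345]
ft_force: [-0.6, -1.8, -0.6]
grip_width: 0.0365
grasp_force: 61.1
```

```bash
python3 st.py; python3 go.py .196 -.306 .45
```

```text
31.75 j [-1.0027 -0.4457 -0.2243  0.9801  0.0008 -0.014 ] p [ 0.2484 -0.3887  0.501 ] F [-0.5562 -1.8201 -0.6099] 0.036532553846830386
tilt 46.52786690519143 head -57.38780332371611 ydir [ 0.8374  0.5466 -0.0096] xdir [-0.3819  0.5724 -0.7256]
world up in tool [-0.7256 -0.0096 -0.688 ] z [ 0.3911 -0.6113 -0.688 ]
shift cm [10.44  0.18 -3.6 ] len 11.045124203326976
```

Call:
{"name": "send_rows", "arguments": {"motion": "1 3.4 0 -3.6 0.01; 1 6.8 0 -7.2 0.01; 1 10.2 0 -10.8 0.01"}}

```text
clock: 32.05
eef_pos: [0.1664, -0.2638, 0.5001]
tool_rot: [0.438, 0.809, -0.188, 0.344]
ft_force: [-0.6, 0.5, -0.8]
grip_width: 0.0366
grasp_force: 61.2
```

```bash
python3 st.py
```

```text
32.05 j [-1.0349 -0.7352 -0.2952  1.2056  0.0276 -0.0296] p [ 0.1664 -0.2638  0.5001] F [-0.58    0.479  -0.8221] 0.03658719544228952
tilt 46.1564029412504 head -57.10205740767866 ydir [ 0.8385  0.5449 -0.0022] xdir [-0.3788  0.5799 -0.7212]
world up in tool [-0.7212 -0.0022 -0.6927] z [ 0.3917 -0.6056 -0.6927]
```

Call:
{"name": "send_rows", "arguments": {"motion": "1 3.4 0 -3.6 0"}}

```text
clock: 32.15
eef_pos: [0.1389, -0.2219, 0.5011]
tool_rot: [0.439, 0.808, -0.189, 0.345]
ft_force: [-1.3, -0.2, 0.4]
grip_width: 0.0371
grasp_force: 61.2
```

Call:
{"name": "send_rows", "arguments": {"motion": "1 3.4 0 -3.6 0"}}

```text
clock: 32.25
eef_pos: [0.111, -0.1805, 0.5016]
tool_rot: [0.446, 0.804, -0.193, 0.343]
ft_force: [1.1, 0.3, -0.6]
grip_width: 0.0368
grasp_force: 61.2
```

```bash
python3 st.py
```

```text
32.25 j [-0.9678 -0.915  -0.2772  1.3998 -0.0361  0.0301] p [ 0.111  -0.1805  0.5016] F [ 1.0613  0.2659 -0.6135] 0.03678575807931465
tilt 46.3763359856301 head -58.309595095354744 ydir [ 0.8493  0.5279 -0.0032] xdir [-0.3662  0.5847 -0.7239]
world up in tool [-0.7239 -0.0032 -0.6899] z [ 0.3803 -0.616  -0.6899]
```

Call:
{"name": "send_rows", "arguments": {"motion": "1 3.4 0 -3.6 0"}}

```text
clock: 32.35
eef_pos: [0.0877, -0.1365, 0.502]
tool_rot: [0.437, 0.809, -0.189, 0.346]
ft_force: [-0.7, -0.3, -1.0]
grip_width: 0.0367
grasp_force: 61.2
```

Call:
{"name": "send_rows", "arguments": {"motion": "1 2.8 0 -2.8 0"}}

```text
clock: 32.45
eef_pos: [0.0654, -0.1031, 0.5011]
tool_rot: [0.439, 0.808, -0.19, 0.344]
ft_force: [-29.7, 45.5, -21.3]
grip_width: 0.0365
grasp_force: 61.4
```

```bash
python3 st.py
```

```text
32.45 j [-0.9955 -1.0505 -0.2177  1.5958 -0.0041 -0.0013] p [ 0.0654 -0.1031  0.5011] F [-29.7429  45.5452 -21.3351] 0.03652002977188157
tilt 46.28264559698292 head -57.3637899952698 ydir [ 0.8402  0.5423 -0.0038] xdir [-0.3771  0.5792 -0.7227]
world up in tool [-0.7227 -0.0038 -0.6911] z [ 0.3898 -0.6086 -0.6911]
```

Call:
{"name": "send_rows", "arguments": {"motion": "1 1.4 0 -1.4 0"}}

```text
clock: 32.55
eef_pos: [0.0581, -0.0924, 0.507]
tool_rot: [0.441, 0.809, -0.188, 0.34]
ft_force: [-0.3, -0.3, -0.1]
grip_width: 0.0365
grasp_force: 61.2
```

Call:
{"name": "send_rows", "arguments": {"motion": "1 1.4 0 -1.4 0"}}

```text
clock: 32.65
eef_pos: [0.0505, -0.0807, 0.5142]
tool_rot: [0.442, 0.81, -0.186, 0.337]
ft_force: [0.7, -0.3, -1.9]
grip_width: 0.0366
grasp_force: 61.2
```

```bash
python3 st.py
```

```text
32.65 j [-0.9978 -1.05   -0.1444  1.686  -0.0043 -0.001 ] p [ 0.0505 -0.0807  0.5142] F [ 0.725  -0.2531 -1.8956] 0.036580289007169586
tilt 45.28266411861073 head -57.51427581828198 ydir [ 0.8415  0.5402 -0.0037] xdir [-0.3823  0.5907 -0.7106]
world up in tool [-0.7106 -0.0037 -0.7036] z [ 0.3816 -0.5994 -0.7036]
```

Call:
{"name": "send_rows", "arguments": {"motion": "1 2.8 0 -2.8 0"}}

```text
clock: 32.75
eef_pos: [0.0339, -0.0549, 0.5263]
tool_rot: [0.444, 0.814, -0.182, 0.329]
ft_force: [-0.5, -0.2, -1.3]
grip_width: 0.0366
grasp_force: 61.2
```

```bash
python3 st.py; python3 go.py .25 -.3 .5
```

```text
32.75 j [-0.9983 -1.049  -0.0653  1.7842 -0.004  -0.0011] p [ 0.0339 -0.0549  0.5263] F [-0.4913 -0.2058 -1.2503] 0.03657219735453187
tilt 44.13874122774645 head -57.527018139132146 ydir [ 0.8416  0.54   -0.0036] xdir [-0.3897  0.6026 -0.6964]
world up in tool [-0.6964 -0.0036 -0.7177] z [ 0.3739 -0.5875 -0.7177]
shift cm [-21.36   4.96  24.37] len 32.7816375431816
```

```bash
cat > fitc.py <<'E'
from h import *
from scipy.optimize import differential_evolution
def run(file,o,Rr,fl,bnd,z_off=-.004,seeds=(1,2)):
    im=cv2.imread(file)
    g=cv2.GaussianBlur(im,(0,0),1).astype(float)
    gm=np.max([np.hypot(cv2.Sobel(g[:,:,k],cv2.CV_64F,1,0),cv2.Sobel(g[:,:,k],cv2.CV_64F,0,1)) for k in range(3)],0);gm=np.minimum(gm,150)
    a=np.arcsin(fl/Rr);am=np.arcsin(6.5/Rr);c=lambda t:np.c_[Rr*np.cos(t),Rr*np.sin(t)]
    k=Rr*np.cos(a);S=lambda p,q,n=20:np.linspace(p,q,n)
    P=np.vstack([c(S(am,a,10)),c(S(-a,-am,10)),c(S(np.pi-a,np.pi+a,22)),S([k,fl],[-k,fl]),S([k,-fl],[-k,-fl]),S([Rr-1,6.5],[16,6.5],8),S([Rr-1,-6.5],[16,-6.5],8)])/1000
    m=vision.camera_model('wrist');f=210/np.tan(np.radians(m['fov_y'])/2)
    T=np.eye(4);T[:3,:3]=R.from_quat(o['tool_rot']).as_matrix();T[:3,3]=o['eef_pos'];T=np.linalg.inv(T@np.array(m['hand_eye']))
    def cost(v):
        x,y,h,z=v;W=np.c_[x+P[:,0]*np.cos(h)-P[:,1]*np.sin(h),y+P[:,0]*np.sin(h)+P[:,1]*np.cos(h),np.full(len(P),z+z_off)]
        p=W@T[:3,:3].T+T[:3,3];r=np.hypot(p[:,0],p[:,1]);t=np.arctan2(r,p[:,2])
        return -cv2.remap(gm.astype(np.float32),(m['cx']+f*t*p[:,0]/r).astype(np.float32)[:,None],(m['cy']+f*t*p[:,1]/r).astype(np.float32)[:,None],cv2.INTER_LINEAR).mean()
    for s in seeds:
        r=differential_evolution(cost,bnd,seed=s,popsize=30,tol=1e-6);print(r.x[[0,1,3]],np.degrees(r.x[2]),r.fun)
    h0=r.x.copy()
    for d in(-10,-6,-3,0,3,6,10):
        h=h0.copy();h[2]+=np.radians(d);print(d,round(cost(h),1),end=' | ')
if __name__=='__main__':
    q=np.array([-.049,.932,.023,.357]);o={'eef_pos':np.array([.482,-.0228,.1753]),'tool_rot':q/np.linalg.norm(q)}
    run('pics/w7.png',o,28,22,[(.527,.549),(-.03,-.002),(-.4,.6),(.115,.145)])
E
python3 fitc.py
```

```text
[ 0.53480587 -0.01606057  0.13726442] 6.493730964575362 -148.71347045898438
[ 0.53482967 -0.01607053  0.13724951] 6.523015737700615 -148.7118377685547
-10 -106.8 | -6 -123.8 | -3 -137.3 | 0 -148.7 | 3 -143.6 | 6 -119.6 | 10 -96.5 |
```

```bash
python3 - <<'E'
from h import *
o=bot.get_obs();M=R.from_quat(o['tool_rot']).as_matrix()
W=[o['eef_pos'],[.25,.1,.52],[.452,.114,.3],[.497,.0436,.166]]
for a,b in zip(W,W[1:]): d=np.array(b)-a;print(b,np.round(M.T@d*100,1),round(np.linalg.norm(d)*100,1))
E
```

```text
[0.25, 0.1, 0.52] [ 1.4 26.6 -0.6] 26.6
[0.452, 0.114, 0.3] [ 8.3 17.8 22.5] 29.9
[0.497, 0.0436, 0.166] [ 3.3  0.  15.4] 15.8
```

Call:
{"name": "send_rows", "arguments": {"motion": "1 -0.2 3 0.2 0; 1 0.1 7.5 0 0; 1 0.5 12 -0.2 0; 1 0.9 16.5 -0.4 0; 1 1.2 21 -0.5 0"}}

```text
clock: 33.25
eef_pos: [0.1774, 0.0323, 0.544]
tool_rot: [0.444, 0.812, -0.181, 0.332]
ft_force: [-0.6, 2.2, -2.5]
grip_width: 0.0367
grasp_force: 61.6
```

Call:
{"name": "send_rows", "arguments": {"motion": "1 0.2 4 0 0; 1 0.9 7 2.5 0; 1 2 9.5 6 0; 1 3.2 12 9.5 0; 1 4.5 15 13 0"}}

```text
clock: 33.75
eef_pos: [0.2026, -0.0061, 0.5107]
tool_rot: [0.438, 0.818, -0.166, 0.335]
ft_force: [1.0, 0.1, -1.8]
grip_width: 0.0366
grasp_force: 61.5
```

```bash
python3 st.py; python3 go.py .452 .114 .27
```

```text
33.75 j [-2.025  -1.05   -0.0407  2.1497  0.6543 -0.8926] p [ 0.2026 -0.0061  0.5107] F [ 0.9632  0.0976 -1.7595] 0.03662268625898245
tilt 43.85456843123831 head -54.56520225398438 ydir [0.8277 0.5607 0.0221] xdir [-0.3918  0.6058 -0.6925]
world up in tool [-0.6925  0.0221 -0.7211] z [ 0.4017 -0.5645 -0.7211]
shift cm [14.17 26.84 20.6 ] len 36.68246324233802
```

```bash
cat > wp.py <<'E'
from h import *
o=bot.get_obs();M=R.from_quat(o['tool_rot']).as_matrix();p=o['eef_pos']
for s in sys.argv[1:]:
    b=np.array(list(map(float,s.split(','))));d=b-p;print(b,np.round(M.T@d*100,1),round(np.linalg.norm(d)*100,1));p=b
E
python3 wp.py .1,-.2,.54 -.03,-.38,.6 -.17,-.38,.6
```

```text
[ 0.1  -0.2   0.54] [ -9.8 -19.3   4.7] 22.1
[-0.03 -0.38  0.6 ] [-10.  -20.7   0.6] 23.0
[-0.17 -0.38  0.6 ] [  5.5 -11.6  -5.6] 14.0
```

Call:
{"name": "send_rows", "arguments": {"motion": "1 -2 -3.9 0.9 0; 1 -3.9 -7.8 1.9 0; 1 -5.9 -11.6 2.8 0; 1 -7.8 -15.5 3.8 0; 1 -9.8 -19.3 4.7 0"}}

```text
clock: 34.25
eef_pos: [0.1351, -0.1463, 0.5278]
tool_rot: [0.399, 0.844, -0.143, 0.328]
ft_force: [3.1, 2.4, -2.4]
grip_width: 0.0363
grasp_force: 61.5
```

Call:
{"name": "send_rows", "arguments": {"motion": "1 -2 -4.1 0.1 0; 1 -4 -8.2 0.2 0; 1 -6 -12.4 0.3 0; 1 -8 -16.5 0.5 0; 1 -10 -20.7 0.6 0"}}

```text
clock: 34.75
eef_pos: [-0.0052, -0.3402, 0.5862]
tool_rot: [0.436, 0.826, -0.158, 0.32]
ft_force: [-0.5, 0.1, -0.3]
grip_width: 0.0364
grasp_force: 61.6
```

```bash
python3 st.py;python3 wp.py -.17,-.38,.6
```

```text
34.75 j [-2.1822 -0.3088  0.2047  1.8003  0.6809 -1.1089] p [-0.0052 -0.3402  0.5862] F [-0.5281  0.0738 -0.2723] 0.036408304697304696
tilt 41.76553270092035 head -54.11146985625266 ydir [0.822  0.5692 0.0185] xdir [-0.4146  0.6203 -0.6658]
world up in tool [-0.6658  0.0185 -0.7459] z [ 0.3905 -0.5396 -0.7459]
[-0.17 -0.38  0.6 ] [  3.4 -15.8  -5.3] 17.0
```

Call:
{"name": "send_rows", "arguments": {"motion": "1 -0.3 -3.5 -1.6 0; 1 -0.6 -7 -3.2 0; 1 -1 -10.5 -4.7 0; 1 -1 -10.5 -4.7 0"}}

```text
clock: 35.15
eef_pos: [-0.1096, -0.3822, 0.6239]
tool_rot: [0.439, 0.825, -0.156, 0.32]
ft_force: [-0.6, 0.3, -2.0]
grip_width: 0.0364
grasp_force: 61.6
```

Call:
{"name": "send_rows", "arguments": {"motion": "1 -3.3 0.1 -3.7 0"}}

```text
clock: 35.25
eef_pos: [-0.1039, -0.3815, 0.6578]
tool_rot: [0.445, 0.823, -0.142, 0.323]
ft_force: [-2.5, -2.1, 0.1]
grip_width: 0.0366
grasp_force: 61.5
```

Call:
{"name": "send_rows", "arguments": {"motion": "1 -3.3 0.1 -3.7 0"}}

```text
clock: 35.35
eef_pos: [-0.0913, -0.3954, 0.6964]
tool_rot: [0.444, 0.82, -0.17, 0.318]
ft_force: [0.8, 0.9, -1.0]
grip_width: 0.0364
grasp_force: 63.5
```

```bash
python3 st.py
```

```text
35.35 j [-2.3073  0.028   0.8264  2.147   0.7105 -1.2333] p [-0.0913 -0.3954  0.6964] F [ 0.76    0.8502 -0.9526] 0.03636000507781642
tilt 42.31911134547998 head -56.56175214102141 ydir [0.8361 0.5485 0.0028] xdir [-0.404   0.6193 -0.6733]
world up in tool [-0.6733  0.0028 -0.7394] z [ 0.371  -0.5618 -0.7394]
```

Call:
{"name": "send_rows", "arguments": {"motion": "1 -3.4 0 -3.7 0"}}

```text
clock: 35.45
eef_pos: [-0.0749, -0.4044, 0.7256]
tool_rot: [0.445, 0.816, -0.186, 0.317]
ft_force: [0.3, -0.2, -1.3]
grip_width: 0.0367
grasp_force: 63.5
```

Call:
{"name": "send_rows", "arguments": {"motion": "1 -3.4 0 -3.7 0"}}

```text
clock: 35.55
eef_pos: [-0.0596, -0.4117, 0.7512]
tool_rot: [0.447, 0.812, -0.202, 0.318]
ft_force: [-0.6, -0.6, -1.6]
grip_width: 0.0364
grasp_force: 63.5
```

```bash
python3 st.py;python3 wp.py .05,-.42,.6 .25,-.38,.5 .42,-.2,.5
```

```text
35.55 j [-2.1916  0.053   1.0295  2.149   0.6805 -1.0431] p [-0.0596 -0.4117  0.7512] F [-0.5993 -0.6145 -1.6469] 0.03635043052334519
tilt 44.242951264352634 head -61.171030513541446 ydir [ 0.8531  0.52   -0.043 ] xdir [-0.3988  0.5967 -0.6964]
world up in tool [-0.6964 -0.043  -0.7164] z [ 0.3364 -0.6112 -0.7164]
[ 0.05 -0.42  0.6 ] [ 5.7  9.6 15. ] 18.7
[ 0.25 -0.38  0.5 ] [ 1.4 19.6 11.4] 22.7
[ 0.42 -0.2   0.5 ] [ 4.  23.9 -5.3] 24.8
```

Call:
{"name": "send_rows", "arguments": {"motion": "1 1.4 2.4 3.8 0.06; 1 2.8 4.8 7.5 0.06; 1 4.3 7.2 11.3 0.06; 1 5.7 9.6 15 0.06"}}

```text
clock: 35.95
eef_pos: [0.0427, -0.4179, 0.607]
tool_rot: [0.471, 0.798, -0.192, 0.324]
ft_force: [0.1, -1.0, -1.4]
grip_width: 0.0364
grasp_force: 63.5
```

```bash
python3 st.py;python3 wp.py .22,-.38,.5 .40,-.18,.48 .42,.06,.45 .42,.15,.32
```

```text
35.95 j [-1.8207 -0.3227  0.1889  1.4644  0.4968 -0.593 ] p [ 0.0427 -0.4179  0.607 ] F [ 0.1172 -1.0257 -1.4483] 0.03639796992047211
tilt 44.23109874699943 head -61.216572009805056 ydir [ 0.8756  0.483  -0.0016] xdir [-0.347   0.6269 -0.6976]
world up in tool [-0.6976 -0.0016 -0.7165] z [ 0.3359 -0.6114 -0.7165]
[ 0.22 -0.38  0.5 ] [ 3.7 17.4 11.3] 21.1
[ 0.4  -0.18  0.48] [ 7.7 25.4 -4.7] 27.0
[0.42 0.06 0.45] [ 16.4  13.3 -11.9] 24.3
[0.42 0.15 0.32] [14.7  4.4  3.8] 15.8
```

Call:
{"name": "send_rows", "arguments": {"motion": "1 0.7 3.5 2.3 0; 1 1.5 7 4.5 0; 1 2.2 10.5 6.8 0; 1 3 14 9 0; 1 3.7 17.4 11.3 0"}}

```text
clock: 36.45
eef_pos: [0.2196, -0.3783, 0.5006]
tool_rot: [0.47, 0.798, -0.192, 0.324]
ft_force: [0.1, -0.6, -1.2]
grip_width: 0.0367
grasp_force: 63.5
```

Call:
{"name": "send_rows", "arguments": {"motion": "1 1.4 4.6 -0.8 0; 1 2.8 9.2 -1.7 0; 1 4.2 13.8 -2.5 0; 1 5.6 18.4 -3.4 0; 1 7 23 -4.2 0"}}

```text
clock: 36.95
eef_pos: [0.3726, -0.2066, 0.4838]
tool_rot: [0.469, 0.798, -0.192, 0.325]
ft_force: [2.3, -0.3, -1.6]
grip_width: 0.0363
grasp_force: 63.5
```

Call:
{"name": "send_rows", "arguments": {"motion": "1 3.3 2.7 -2.4 0; 1 6.5 5.4 -4.8 0; 1 9.8 8 -7.2 0; 1 13 10.7 -9.6 0; 1 16.4 13.3 -11.9 0"}}

```text
clock: 37.45
eef_pos: [0.3909, 0.0326, 0.4541]
tool_rot: [0.469, 0.799, -0.192, 0.324]
ft_force: [1.8, 0.7, -0.2]
grip_width: 0.0365
grasp_force: 63.4
```

```bash
python3 st.py;python3 wp.py .43,.15,.3 .498,.048,.167
```

```text
37.45 j [ 0.6476 -0.0286  0.048   1.7853 -0.7633  1.7656] p [0.3909 0.0326 0.4541] F [ 1.7665  0.6952 -0.2277] 0.036527559657872063
tilt 44.29672814430877 head -61.07464914947442 ydir [ 0.8741  0.4857 -0.0023] xdir [-0.3491  0.6248 -0.6984]
world up in tool [-0.6984 -0.0023 -0.7157] z [ 0.3378 -0.6113 -0.7157]
[0.43 0.15 0.3 ] [16.7  9.2  5.2] 19.8
[0.498 0.048 0.167] [ 0.5  1.  18.1] 18.1
```

Call:
{"name": "send_rows", "arguments": {"motion": "1 4.2 2.3 1.3 0; 1 8.4 4.6 2.6 0; 1 12.6 6.9 3.9 0; 1 16.7 9.2 5.2 0"}}

```text
clock: 37.85
eef_pos: [0.4308, 0.1487, 0.2984]
tool_rot: [0.469, 0.799, -0.192, 0.324]
ft_force: [0.2, -0.7, -0.9]
grip_width: 0.0366
grasp_force: 63.5
```

Call:
{"name": "send_rows", "arguments": {"motion": "1 0 0.3 4.5 0; 1 0 0.6 9 0; 1 0 0.8 13 0; 1 0 1 16.5 0; 1 0 1.1 18.4 0"}}

```text
clock: 38.35
eef_pos: [0.5013, 0.0383, 0.166]
tool_rot: [0.47, 0.798, -0.194, 0.323]
ft_force: [0.3, -0.5, -1.7]
grip_width: 0.0363
grasp_force: 63.4
```

Call:
{"name": "send_rows", "arguments": {"motion": "1 0 0 0 0; 1 0 0 0 0; 1 0 0 0 0"}}

```text
clock: 38.65
eef_pos: [0.5035, 0.0406, 0.1696]
tool_rot: [0.47, 0.798, -0.192, 0.324]
ft_force: [-0.3, 1.0, -0.8]
grip_width: 0.0366
grasp_force: 63.4
```

```bash
python3 st.py; python3 - <<'E'
from h import *
o=bot.get_obs();im=vision.camera('wrist');save(im,'w9.png');s=vision.camera('scene');save(s,'s9.png')
for z in(.12,.2,.22,.24): print(z,proj('wrist',[.535,-.0163,z],o))
# stem: bright vertical band; print grey rows near predicted columns
g=im.astype(int)
for r in range(300,348,6): print(r,[tuple(g[r,c]) for c in range(262,308,3)])
E
python3 wt.py 12
```

```text
38.65 j [ 0.5133  0.29   -0.3429  0.9468 -0.7727  1.5818] p [0.5035 0.0406 0.1696] F [-0.2791  0.972  -0.7684] 0.03657520095667279
tilt 44.27431845385597 head -61.11466849559258 ydir [ 0.875   0.4842 -0.0013] xdir [-0.3475  0.626  -0.6981]
world up in tool [-0.6981 -0.0013 -0.716 ] z [ 0.3372 -0.6112 -0.716 ]
0.12 [282.44449811 235.87302772]
0.2 [281.87615099 347.22100315]
0.22 [281.73464783 377.70914287]
0.24 [281.59900011 408.32953045]
300 [(np.int64(142), np.int64(145), np.int64(145)), (np.int64(144), np.int64(147), np.int64(147)), (np.int64(143), np.int64(145), np.int64(146)), (np.int64(133), np.int64(134), np.int64(135)), (np.int64(206), np.int64(209), np.int64(214)), (np.int64(219), np.int64(221), np.int64(225)), (np.int64(158), np.int64(160), np.int64(162)), (np.int64(235), np.int64(237), np.int64(235)), (np.int64(249), np.int64(250), np.int64(249)), (np.int64(252), np.int64(253), np.int64(253)), (np.int64(109), np.int64(110), np.int64(112)), (np.int64(46), np.int64(47), np.int64(46)), (np.int64(114), np.int64(117), np.int64(117)), (np.int64(145), np.int64(147), np.int64(147))
[... 4799 characters left out ...]
4(94), np.int64(161), np.int64(124)), (np.int64(93), np.int64(163), np.int64(126)), (np.int64(169), np.int64(168), np.int64(168)), (np.int64(236), np.int64(238), np.int64(237)), (np.int64(248), np.int64(249), np.int64(249)), (np.int64(250), np.int64(251), np.int64(251)), (np.int64(236), np.int64(231), np.int64(223)), (np.int64(235), np.int64(226), np.int64(211)), (np.int64(62), np.int64(90), np.int64(74)), (np.int64(76), np.int64(128), np.int64(99)), (np.int64(100), np.int64(174), np.int64(134)), (np.int64(111), np.int64(208), np.int64(157))]
39.35 [ 0.2310017  -0.03536052 -1.23045581] [ 0.31566528  0.12653451 -1.13212951] [0.14852905 0.15622536 0.10535943] [0.50346828 0.03913338 0.16870583]
```

Call:
{"name": "send_rows", "arguments": {"motion": "1 -0.9 0 0.9 0; 1 -1.8 0 1.75 0; 1 -2.4 0 2.35 0; 1 -2.7 0 2.6 0; 1 -2.7 0 2.6 0"}}

```text
clock: 39.85
eef_pos: [0.5216, 0.0059, 0.169]
tool_rot: [0.471, 0.797, -0.193, 0.324]
ft_force: [-0.0, -0.5, -1.3]
grip_width: 0.0369
grasp_force: 63.5
```

```bash
cat > lat.py <<'E'
from h import *
o=bot.get_obs();M=R.from_quat(o['tool_rot']).as_matrix()
c=o['eef_pos']+M@[-.0043,0,-.0098];h=M[:,2]*[1,1,0];h/=np.linalg.norm(h);d=np.array([.535,-.0163,0])-c
print('disc',np.round(c,4),'ahead',round(d@h*1e3,1),'lat(tool y)',round(d@M[:,1]*1e3,1),'head',np.degrees(np.arctan2(h[1],h[0])),'F',o['ft_force'])
im=vision.camera('wrist').astype(int);save(im.astype(np.uint8),'w10.png')
for r in(300,306,318,330):
    print(r,' '.join(str(int(v)) for v in im[r,262:310:2].sum(1)//3))
E
python3 st.py; python3 lat.py
```

```text
39.85 j [ 0.4285  0.2795 -0.3607  0.8613 -0.7703  1.4677] p [0.5216 0.0059 0.169 ] F [-0.0434 -0.4973 -1.2655] 0.03687908288840307
tilt 44.27847197065093 head -61.37119004700963 ydir [ 0.8764  0.4816 -0.0027] xdir [-0.3465  0.6266 -0.6981]
world up in tool [-0.6981 -0.0027 -0.716 ] z [ 0.3345 -0.6128 -0.716 ]
disc [0.5198 0.0092 0.179 ] ahead 29.7 lat(tool y) 1.6 head -61.37119004700963 F [-0.04341761 -0.49732369 -1.26549493]
300 144 145 144 145 148 106 211 227 215 192 179 228 246 248 251 255 155 60 116 147 147 143 137 147
306 139 142 142 144 139 134 213 216 216 185 180 225 246 248 251 251 245 215 149 142 146 140 153 153
318 126 127 126 125 129 126 131 129 129 141 181 226 246 248 250 251 242 226 228 228 230 233 240 235
330 124 124 127 128 128 128 127 128 127 141 183 226 246 249 251 250 243 230 230 228 228 231 229 231
```

Call:
{"name": "send_rows", "arguments": {"motion": "1 -0.5 0.12 0.5 0; 1 -1.1 0.15 1.1 0; 1 -1.7 0.18 1.65 0; 1 -2.1 0.2 2.05 0; 1 -2.3 0.2 2.25 0"}}

```text
clock: 40.4
eef_pos: [0.5389, -0.0213, 0.1687]
tool_rot: [0.471, 0.798, -0.193, 0.323]
ft_force: [-2.4, 3.4, -0.7]
grip_width: 0.0364
grasp_force: 63.7
```

```bash
python3 lat.py;python3 wt.py 8; python3 lat.py
```

```text
disc [ 0.5371 -0.018   0.1787] ahead -2.5 lat(tool y) -0.6 head -61.34212033648159 F [-2.41607252  3.4291111  -0.6764569 ]
300 91 93 91 93 88 92 193 160 168 179 185 181 179 175 166 168 215 228 126 142 142 140 133 143
306 132 140 139 138 140 132 183 161 168 178 186 180 178 176 168 158 211 213 144 139 141 143 143 125
318 123 124 123 122 125 125 133 168 165 170 248 249 252 255 252 238 227 224 225 225 224 225 224 225
330 123 123 125 125 126 124 133 169 204 231 244 246 249 249 247 232 227 229 227 225 225 227 228 229
40.85 [-0.87417849  1.81019819 -1.28992381] [-0.86593833  1.7061888  -1.3306881 ] [0.1190356  0.23429782 0.19595853] [ 0.53879733 -0.02059958  0.1688979 ]
disc [ 0.537  -0.0173  0.1789] ahead -1.8 lat(tool y) -0.8 head -61.30000353827284 F [-0.85004254  2.20669078 -0.69600246]
300 92 91 92 92 91 92 176 163 167 178 186 178 178 175 164 181 214 227 127 143 143 139 132 142
306 129 141 139 140 140 133 179 161 169 180 186 178 180 175 163 185 211 214 145 139 143 143 140 125
318 123 122 124 124 126 125 140 175 167 169 249 252 254 254 250 226 226 224 225 225 225 226 223 225
330 121 123 124 126 125 123 142 172 210 233 245 246 249 249 246 230 228 228 227 225 226 227 228 230
```

Call:
{"name": "send_rows", "arguments": {"motion": "1 0.15 0 -0.14 0; 1 0.28 0 -0.27 0; 1 0.28 0 -0.27 0"}}

```text
clock: 41.2
eef_pos: [0.537, -0.0173, 0.169]
tool_rot: [0.471, 0.798, -0.193, 0.324]
ft_force: [0.3, -0.8, -1.5]
grip_width: 0.0365
grasp_force: 63.5
```

Call:
{"name": "send_rows", "arguments": {"motion": "1 0.4 0 0.4 0; 1 0.9 0 0.9 0; 1 1.4 0 1.45 0; 1 1.9 0 1.95 0; 1 2.2 0 2.25 0"}}

```text
clock: 41.7
eef_pos: [0.5364, -0.0177, 0.1363]
tool_rot: [0.471, 0.798, -0.193, 0.323]
ft_force: [-0.4, -0.1, -2.3]
grip_width: 0.0364
grasp_force: 63.5
```

Call:
{"name": "send_rows", "arguments": {"motion": "1 0.25 0 0.25 0; 1 0.4 0 0.4 0; 1 0.4 0 0.4 0; 1 0.4 0 0.4 0; 1 0.4 0 0.4 0"}}

```text
clock: 42.2
eef_pos: [0.537, -0.0174, 0.1321]
tool_rot: [0.471, 0.798, -0.193, 0.324]
ft_force: [-0.3, -0.5, -1.3]
grip_width: 0.0363
grasp_force: 63.5
```

```bash
python3 wt.py 14; python3 lat.py;python3 st.py
```

```text
42.9 [-0.25786192 -0.4732473  -0.79867216] [-0.34008002 -0.42002569 -0.66988006] [0.08356766 0.14022407 0.12835083] [ 0.53684513 -0.0173657   0.13179441]
disc [ 0.5351 -0.0141  0.1418] ahead 1.9 lat(tool y) -0.7 head -61.315212857476325 F [ 0.11420067 -0.34040129 -0.30758656]
300 89 96 95 95 96 103 126 159 170 181 191 190 186 183 176 162 133 135 119 148 146 147 137 146
306 85 85 135 149 147 136 226 171 170 181 191 189 187 184 173 167 183 126 131 147 150 153 156 148
318 218 219 218 219 218 217 224 164 199 229 246 249 251 252 251 251 55 68 76 119 110 73 127 98
330 128 129 128 130 131 129 126 168 201 230 247 249 251 252 250 242 232 231 231 239 114 163 162 159
42.95 j [ 0.3695  0.3288 -0.4109  0.7043 -0.7645  1.3846] p [ 0.5368 -0.0174  0.1318] F [ 0.0801 -0.3218  0.2593] 0.03679411269194136
tilt 44.2820209681533 head -61.32084938378433 ydir [ 0.8759  0.4825 -0.0029] xdir [-0.3471  0.6261 -0.6982]
world up in tool [-0.6982 -0.0029 -0.7159] z [ 0.3351 -0.6125 -0.7159]
```

Call:
{"name": "send_rows", "arguments": {"motion": "1 -0.1 0 0.1 0; 1 0.1 0 0.4 0; 1 0.4 0 0.75 0; 1 0.65 0 1 0; 1 0.73 0 1.1 0"}}

```text
clock: 43.45
eef_pos: [0.5377, -0.0196, 0.1182]
tool_rot: [0.471, 0.798, -0.193, 0.324]
ft_force: [-0.0, 0.8, 0.5]
grip_width: 0.0364
grasp_force: 63.6
```

Call:
{"name": "send_rows", "arguments": {"motion": "1 0 0 0 0; 1 0 0 0 0; 1 0 0 0 0; 1 0 0 0 0; 1 0 0 0 0"}}

```text
clock: 43.95
eef_pos: [0.5381, -0.0195, 0.119]
tool_rot: [0.471, 0.798, -0.193, 0.324]
ft_force: [0.2, 0.1, -0.8]
grip_width: 0.0363
grasp_force: 63.6
```

```bash
python3 wt.py 14; python3 lat.py
```

```text
44.65 [-0.57916139  0.30980392 -0.03565967] [-0.75058689  0.21511964 -0.10075859] [0.13169092 0.15773875 0.12401547] [ 0.53800467 -0.01954467  0.11882691]
disc [ 0.5362 -0.0162  0.1288] ahead -0.5 lat(tool y) -0.7 head -61.31542478260422 F [-0.94417683  0.22434499 -0.51290244]
300 93 95 94 95 96 96 196 164 174 184 195 187 184 181 172 145 132 135 119 148 144 147 146 147
306 135 119 136 149 142 140 147 170 174 185 193 187 186 181 173 147 134 133 141 148 152 154 155 161
318 217 217 217 216 216 214 198 170 210 236 248 249 251 252 250 236 223 240 115 55 67 68 92 83
330 128 128 127 129 129 129 139 176 214 238 248 249 251 251 249 238 238 235 138 110 70 60 95 135
```

Call:
{"name": "send_rows", "arguments": {"motion": "0.1 0 0 0 0; 0 0 0 0 0; -0.15 0 0 0 0; -0.35 0 0 0 0; -0.6 0 0 0 0"}}

```text
clock: 45.2
eef_pos: [0.538, -0.0196, 0.1188]
tool_rot: [0.471, 0.798, -0.193, 0.324]
ft_force: [0.0, 0.3, -0.1]
grip_width: 0.068
grasp_force: 0.0
```

Call:
{"name": "send_rows", "arguments": {"motion": "-0.8 0 0 0 0; -0.8 0 0 -0.5 0; -0.8 0 0 -2 0; -0.8 0 0 -5 0; -1 0 0 -8 0"}}

```text
clock: 45.7
eef_pos: [0.5104, 0.0296, 0.1767]
tool_rot: [0.471, 0.798, -0.193, 0.324]
ft_force: [0.4, 0.7, -0.8]
grip_width: 0.0853
grasp_force: 0.0
```

Call:
{"name": "send_rows", "arguments": {"motion": "-1 0 0 -1 0; -1 0 0 -1 0; -1 0 0 -1 0; -1 0 0 -1 0; -1 0 0 -1 0"}}

```text
clock: 46.2
eef_pos: [0.5074, 0.0349, 0.1825]
tool_rot: [0.471, 0.798, -0.194, 0.323]
ft_force: [0.0, 0.1, -0.2]
grip_width: 0.0858
grasp_force: 0.0
```

```bash
python3 st.py; python3 - <<'E'
from h import *
from fitc import run
o=bot.get_obs();im=vision.camera('wrist');save(im,'w11.png');t=vision.camera('scene');save(t,'s11.png')
print('black');run('pics/w11.png',o,26,19,[(.52,.55),(-.035,.0),(-1.5,-.6),(.115,.16)],seeds=(1,))
print('\ncopper');run('pics/w11.png',o,28,22,[(.52,.55),(-.035,.0),(-.5,.7),(.09,.13)],seeds=(1,))
for n in('black_disc_centre','copper_disc_centre','brass_disc_centre'): print(n,[(np.round(b['rect'],1),round(b['conf'],2),atz('wrist',*b['rect'][:2],.12,o)) for b in boxes_of('wrist',n)[:1]])
E
```

```text
46.2 j [ 0.4983  0.2765 -0.3225  0.9719 -0.7729  1.5648] p [0.5074 0.0349 0.1825] F [ 0.0436  0.1346 -0.2136] 0.08576479415023894
tilt 44.28462195953012 head -61.45515224154109 ydir [ 0.8763  0.4817 -0.0043] xdir [-0.3475  0.6259 -0.6982]
world up in tool [-0.6982 -0.0043 -0.7159] z [ 0.3336 -0.6133 -0.7159]
black
[ 0.53621401 -0.01423729  0.13855007] -59.83285190768474 -122.79777526855469
-10 -77.9 | -6 -92.4 | -3 -112.7 | 0 -122.8 | 3 -108.9 | 6 -91.4 | 10 -82.9 | 
copper
[ 0.53307212 -0.00847734  0.09000019] 20.18195239507549 -104.50293731689453
-10 -100.0 | -6 -99.5 | -3 -102.9 | 0 -104.5 | 3 -100.7 | 6 -95.9 | 10 -89.3 | black_disc_centre [(array([285.3, 220.1,  54.6,  47.4]), 0.88, array([ 0.5402534 , -0.02091663,  0.12      ]))]
copper_disc_centre [(array([285.2, 188.4,  77.3,  52.7]), 0.87, array([0.52008275, 0.0153024 , 0.12      ]))]
brass_disc_centre [(array([285.9, 165. ,  76.5,  42.6]), 0.77, array([0.50891419, 0.03628151, 0.12      ]))]
```

```bash
python3 - <<'E'
from h import *
from fitc import run
o=bot.get_obs()
run('pics/w11.png',o,28,22,[(.530,.542),(-.020,-.008),(-.6,.8),(.109,.119)],seeds=(1,2))
print('\ntop face')
run('pics/w11.png',o,28,22,[(.530,.542),(-.020,-.008),(-.6,.8),(.109,.119)],z_off=.004,seeds=(1,2))
E
```

```text
[ 0.53425423 -0.0091736   0.11188815] 7.1364047287037575 -84.97669982910156
[ 0.53425435 -0.00917406  0.11188789] 7.135956975855156 -84.97669982910156
-10 -71.9 | -6 -75.2 | -3 -79.6 | 0 -85.0 | 3 -83.2 | 6 -80.9 | 10 -79.7 | 
top face
[ 0.53644493 -0.0156536   0.1151228 ] -34.37737880314494 -87.15585327148438
[ 0.53644369 -0.01565148  0.11512416] -34.37705128178313 -87.15585327148438
-10 -87.0 | -6 -89.3 | -3 -88.4 | 0 -87.2 | 3 -82.6 | 6 -79.8 | 10 -79.1 |
```

Call:
{"name": "send_rows", "arguments": {"motion": "-1 0 0 -4 0; -1 0 0 -8 0; -1 0 0 -11 0; -1 0 0 -12 0; -1 0 0 -12 0"}}

```text
clock: 46.95
eef_pos: [0.4682, 0.1106, 0.2703]
tool_rot: [0.47, 0.798, -0.191, 0.325]
ft_force: [0.2, -0.5, -0.6]
grip_width: 0.0858
grasp_force: 0.0
```

```bash
python3 - <<'E'
from h import *
a=vision.camera('scene');b=cv2.imread('pics/s11.png')[:,:,::-1]
d=np.abs(a.astype(int)-b).sum(2)[205:245,280:302];print('change at discs',d.mean(),d.max(),bot.get_obs()['clock'])
print(workorder.job_done())
E
```

```text
change at discs 5.853409090909091 88 47.0
the job is handed in; nothing more can be done
None
```

I hung the copper disc on the brass and the black disc on the copper, and handed the job in at 47 s. In image fits the slots point about 7° (copper) and −60° (black), 66° apart, against roughly −160° for the brass. Each disc was let go with the wrist force near zero, and the black one was last checked only by fits and forces, because I had already viewed 11 pictures, one over the limit of 10.

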